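# Load the mixer and lock its bayonet cover

### The arm

A 6-joint arm with a two-finger parallel gripper is mounted at the origin on a cart in front of the work surface, level with it; the furniture and walls round the work are solid. World frame = base frame: x ahead of the robot, y to its left, z up, the work surface at z = 0. Lengths are in m, angles in degrees, forces in N, time in s.
With the tool pointing down it reaches from about 0.375 to 0.9 m from the base axis. Payload 3.1 kg.
Tool frame: the origin (TCP) lies at the very end of the fingers, on their centre line; the grasp point (between the pads) lies 19 mm behind it (bot.grip_point_offset is the distance from the TCP to the grasp point, in m); z points along the fingers, x is the direction in which the jaws open and shut, and the axes are right-handed (so a half turn about z gives the same grasp; the last joint's range is limited). The gripper opens to 87 mm and grips with 3 to 60 N. Pads are 19 mm wide; open, the fingers measure 117 mm over their backs; the gripper's body (75 mm by 190 mm) begins 51 mm behind the grasp point.
Start: joints at [-79.383, 30.224, 82.088, -0, 67.689, -10.227], TCP at [0.222, -0.584, 0.223] pointing down, gripper open.
Joint ranges: [-176.69, 176.69], [-43.24, 126.21], [12.49, 139.97], [-82, 262], [0, 151.66], [-163.58, 163.58]. Speed limits (degrees/s): [159.86, 159.86, 180, 180, 180, 180].

### API

Orientations are given as a 3x3 rotation matrix whose columns are the frame's x, y, z axes.
In Python, from rig import bot, capture, recognise, place_of gives the robot as it stands.
- The arm moves only by the tool send_rows, never from a script. Its argument "motion" is a list of rows, each a list of 2 entries, a list of its own where there are three numbers: the shift along the tool's x, y, z in mm, then the turn about the tool's z in rad. A call has exactly 5 rows; each row shifts and turns the pose as measured when the row begins, along the tool's axes as they then stand; what a row does not reach is not made up. A row lasts 1/12 s, in which the tool goes at most 41.7 mm and 7.16 degrees, less where a joint would pass 70% of its speed; a pose out of reach is approached as far as the arm can. A call with a gripper value outside its range is refused whole. "gripper" is the closure, from 0 (fully open) to 1 (shut), set as the call begins (left out, the last holds). The fingers move at their own pace and stop on an object; the grip force is fixed at half the most. Time passes only in rows, so rows that do not move let the fingers close, or fill a call up. It gives the time, the measured TCP pose, the force and the opening at its end, in the units of the state.
- bot.read_state(): the state, without advancing time (a new reading comes with each control period).
- capture(name): name is "scene" or "top" or "wrist"; returns a dict with "image" (480x640x3 uint8, blue, green, red), "fx", "fy", "cx", "cy" (pixels), "dist_coeffs" ([k1, k2, p1, p2, k3] as OpenCV has them; the pictures are not rectified), "rvec" (rotation vector, rad) and "tvec" (3), from world to camera coordinates, as OpenCV has them. Camera axes: x right, y down, z forward; pixel columns grow to the right and rows downward; lengths in m; the calibration is good to about 2 mm. A picture is of the moment at which its call begins. There is no depth.
- bot.hand_in(): hands the job in, once; it reports no verdict.
Trained networks look in the newest picture that a camera, given by its name, has taken for a name from the list of things; names that differ only in an ending like _2 or _b are one class to them, and where a whole thing is asked for, a point or a joint stands for the part that bears it (a point fixed in the world has none). Each returns a list of dicts, best first, with "p" (0 to 1); they miss things now and then, are a little off and sometimes report something else, mostly with a low value. They report only what shows in the picture. A call takes as long as a camera call. They do not tell look-alikes from the thing itself.
- recognise(camera, target): "xy" ([column, row] in pixels, amid what is visible of it).
- place_of(camera, target): "xy" ([column, row] in pixels: a listed point, or the origin of a listed thing).
The state is a dict: "time_s": time; "joint_positions": joint angles; "qvel": joint speeds; "tau": joint torques, N m; "position": TCP position; "tcp_rot": TCP orientation; "force": force on the tool from outside, world axes, zero at the start; "moment": the same for the moment, N m; "opening": opening from 0.0 (shut) to 1.0 (fully open).
Only numpy, scipy, OpenCV 4.12 (cv2) and the standard library are available. Lean on these libraries where they do the work, as an engineer would, in place of code of your own. Each camera call takes 0.05 s, during which the arm holds its last target.

### The job

Stand the small capped glass vial upright in the sprung cup of the mixer's round socket, and set the white bell-shaped cover over it with its two lugs in the socket's two gaps. Push the cover down against the spring, turn it a quarter turn clockwise (seen from above) and let it spring up so that it is locked, then throw the mixer's lever all the way over to the back. Do not drop the vial or the cover, and leave the other things where they are.

Things in the scene. Friction and masses are not known exactly. Their poses are not given: they have to be found in the camera images.
- vial: Small clear glass vial with white cap, 27 mm across, 61 mm tall, standing loose on the worktop, 30 g. Its cap is 24 mm wide and takes up the top 14 mm. Origin at the centre of its underside, z up.
- cover: Loose white bell, open below, upright, about 150 g. Outside 48 mm wide, inside 38; bell 62 high, 57 deep inside. On its flat top a grey grip bar 44 long, 12 thick, 24 high (its top 86 mm above the underside). Two metal lugs at the lower edge reach r = 31 mm, 10 wide, 6 high. Origin: centre of its underside, z up; x runs along the bar and through both lugs (a half turn looks the same).
- mixer: Mixer, fixed: white plinth 116 x 206 mm, 45 mm high, with a round metal socket on it and a lever to the right of the socket. Origin on the worktop directly below the socket's axis; z up, x to its back, y to its left. The plinth reaches from y = -148 to +58 mm. The socket's collar is 78 mm across and stands 45 to 75 mm above the worktop.
- socket (a point): Socket axis at the collar's top, 75 mm above the worktop; axes as the mixer's. Chamfered bore 52 mm, groove for the lugs behind it 66 mm; two gaps for the lugs, each 40 degrees wide, at +x and -x. Lugs in the gaps and not pressed, the cover's underside rests on the cup 68 mm above the worktop.
- lock_notch (a point): One of two notches under the collar's flange (at +y and -y), 40 degrees wide, 5 mm deep. The cover turns only while its underside is pressed to 53..59 mm above the worktop (53: stop), clockwise only; after 90 degrees (stops at 99) let it rise: the spring lifts the lugs into the notches. Locked: underside 64 mm above the worktop, bar along the mixer's y. Point: r 29, 70 mm high, +y side.
- cup_floor (a point): Centre of the floor of the cup's pocket on the socket's axis, where the vial stands: pocket 33 mm wide, 8 mm deep, its floor 60 mm above the worktop when free (the collar's top is at 75 mm). It sinks with the cup. z up.
- cup (a joint): How far the grey sprung cup in the socket is pushed down, in m: 0 free (held up with 4.5 N), 0.004 with the cover locked (6.5 N), 0.009 to 0.014 for turning (9 to 11.5 N), 0.014 at its stop.
- lever (a joint): Angle of the mixer's lever, rad: 0 leaning to the front (-x of the mixer), 1.0 fully over to the back. It starts near the front, has light friction and stays where it is left.
- lever_tip (a point): Centre of the black ball, 26 mm across, at the end of the lever. The lever is 80 mm long and turns about a level axis (along the mixer's y) 67 mm above the worktop, 105 mm to the right (-y) of the socket's axis; upright, the ball is 147 mm above the worktop.
- jar: brown square jar with a tan screw cap, 68 x 68 x 132 mm, bystander
- bottle: white plastic bottle, 60 mm wide, 108 mm tall, bystander
- marker: marker pen lying on the worktop, 139 mm long, bystander
- forceps: steel forceps lying flat, 134 mm long, bystander
- tape: roll of label tape lying flat, 70 mm across, 20 mm high, bystander
- petri: covered petri dish, 70 mm across, 15 mm high, bystander
Things that resemble listed ones, but are neither listed nor needed, are in the scene too. Leave any green or turquoise look-alike of the cover alone.

How it is judged (in metres and radians):
On the way, in this order (a step that is already met when the one before it is completed fails the run):
1. the vial stands upright in the sprung cup, let go (horizontal distance between vial and cup_floor below 0.006 m and z of vial in the frame of cup_floor below 0.004 m and angle between vial's own z axis and vertical below 0.12 rad and contact force between the fingers and vial below 0.2 N), for 0.2 s.
2. the cover is over the vial with its lugs in the socket's gaps (horizontal distance between cover and mixer below 0.006 m and angle between cover's own z axis and vertical below 0.1 rad and z of cover in the frame of mixer below 0.071 m and angle between the x axis of cover and the x axis of mixer, either way round below 0.3 rad), for 0.1 s.
3. the cover has been pushed in, turned a quarter turn and has sprung up into its notches (horizontal distance between cover and mixer below 0.006 m and angle between cover's own z axis and vertical below 0.1 rad and z of cover in the frame of mixer between 0.06 and 0.0665 m and angle between the x axis of cover and the y axis of mixer, either way round below 0.25 rad and value of joint cup between 0.0015 and 0.007 m), for 0.2 s.
4. the lever is thrown over to the back (value of joint lever above 0.85 rad), for 0.2 s.
At the end, for the whole second after the job is handed in: Vial upright in the cup (6 mm of its centre, 4 mm of its floor, 0.12 rad); cover over it, centred within 6 mm, level within 0.1 rad, underside 60 to 66.5 mm up, bar within 0.25 rad of the mixer's y, cup down 1.5 to 7 mm; lever beyond 0.85 rad; vial and cover at rest (all of step 3 and horizontal distance between vial and cup_floor below 0.006 m and z of vial in the frame of cup_floor below 0.004 m and angle between vial's own z axis and vertical below 0.12 rad and value of joint lever above 0.85 rad and linear speed of each of cover, vial below 0.02 m/s); the robot touches nothing.
It fails at once if the vial falls over (angle between vial's own z axis and vertical above 0.8 rad).
It fails at once if the vial is dropped (falls faster than 0.6 m/s out of the fingers) (linear speed of vial above 0.6 m/s and contact force between the fingers and vial below 0.1 N).
It fails at once if the cover is dropped (falls faster than 0.6 m/s out of the fingers) (linear speed of cover above 0.6 m/s and contact force between the fingers and cover below 0.1 N).
It fails at once if a bystander is moved more than 30 mm (distance of any of jar, bottle, marker, forceps, tape, petri from where it was at the start of the episode above 0.03 m).
It also fails if it takes over 67 s, if anything falls off the work surface, if the arm or the gripper's body presses on something with over 40 N, if the wrist force passes 120 N, or if a joint passes its speed limit or range.

## Working session

There is one attempt and no reset: what is moved stays moved. The work goes in short steps, Python scripts to look and compute and a tool call to move; the robot and the scene stay as the last step left them, time stands still between calls to the robot, and variables do not carry over. Pictures are saved under pics/ and viewed, and the job is handed in when it is done.

Besides the shell and the picture viewer there is one more tool, called after ">>>" by a JSON object that holds its "op" and its "data", one argument or row to a line. send_rows: Moves the arm, as the interface text tells. Its arguments: {"type":"object","properties":{"motion":{"type":"array","items":{"type":"array"}},"gripper":{"type":"number"}},"required":["motion"]}

```bash
ls; mkdir -p pics; cat > h.py <<'E'
import numpy as np, cv2
from rig import bot, capture, recognise, place_of
def cam(c):
    R,_=cv2.Rodrigues(np.array(c['rvec'],float)); t=np.array(c['tvec'],float).ravel()
    K=np.array([[c['fx'],0,c['cx']],[0,c['fy'],c['cy']],[0,0,1]]); return K,np.array(c['dist_coeffs'],float),R,t
def at_z(c,xy,z):
    K,d,R,t=cam(c); u=cv2.undistortPoints(np.array([[xy]],float),K,d).ravel()
    r=R.T@np.array([u[0],u[1],1]); o=-R.T@t; return o+r*(z-o[2])/r[2]
def ray(c,xy):
    K,d,R,t=cam(c); u=cv2.undistortPoints(np.array([[xy]],float),K,d).ravel()
    r=R.T@np.array([u[0],u[1],1]); return -R.T@t, r/np.linalg.norm(r)
def proj(c,p):
    K,d,R,t=cam(c); return cv2.projectPoints(np.array(p,float).reshape(-1,1,3),cv2.Rodrigues(R)[0],t,K,d)[0].reshape(-1,2)
E
python3 - <<'E'
from h import *
for n in ['scene','top','wrist']:
    c=capture(n); cv2.imwrite(f'pics/{n}0.png',c['image'])
    K,d,R,t=cam(c); print(n,(-R.T@t).round(3),c['fx'],d)
    for k,z in [('vial',0),('cover',0),('mixer',0),('socket',.075),('lock_notch',.07),('cup_floor',.06),('lever_tip',.14)]:
        for r in place_of(n,k)[:4]: print(k,np.round(r['xy'],1),round(r['p'],2),at_z(c,r['xy'],z).round(4))
print(bot.read_state(), bot.grip_point_offset)
E
```

```text
pics
scene [-0.312  0.762  1.436] 605.0328725122914 [-0.1376675  0.         0.         0.         0.       ]
vial [321.  279.9] 0.62 [0.4326 0.0244 0.    ]
vial [198.2 383.3] 0.28 [0.4333 0.4882 0.    ]
cover [208.7 333.8] 0.83 [0.5304 0.3714 0.    ]
cover [229.9 359.1] 0.74 [0.4275 0.3823 0.    ]
cover [175.1 365.8] 0.6 [0.5187 0.4992 0.    ]
mixer [343.4 233.9] 0.81 [ 0.5049 -0.1511  0.    ]
socket [349.3 215.7] 0.89 [ 0.4983 -0.169   0.075 ]
lock_notch [344.2 221.6] 0.62 [ 0.4963 -0.1441  0.07  ]
cup_floor [346.  218.7] 0.59 [ 0.5062 -0.1632  0.06  ]
lever_tip [370.8 183.6] 0.66 [ 0.5002 -0.2661  0.14  ]
top [ 0.295 -0.002  1.589] 549.9851113637128 [-0.01579588  0.          0.          0.          0.        ]
vial [306.9 264. ] 0.43 [0.434 0.029 0.   ]
cover [190.  234.2] 0.88 [0.522  0.3694 0.    ]
cover [145.8 231.8] 0.83 [0.5293 0.4983 0.    ]
cover [183.3 266. ] 0.67 [0.4292 0.3862 0.    ]
cover [218.7 257.9] 0.59 [0.4524 0.2845 0.    ]
mixer [372.6 240.6] 0.65 [ 0.5019 -0.1626  0.    ]
socket [375.2 240.9] 0.8 [ 0.4912 -0.1623  0.075 ]
lock_notch [364.3 241.8] 0.61 [ 0.4894 -
[... 375 characters left out ...]
98e+01,  4.13197066e-04,
        6.76885475e+01, -1.02295076e+01]), 'qvel': array([-0.00912295, -0.03940368,  0.03947355, -0.1011983 ,  0.06307009,
        0.09067698]), 'tau': array([ 1.76776140e-06, -4.40023005e+01, -1.76983720e+01,  6.34217681e-02,
        5.04721084e-02, -1.32153275e-05]), 'position': array([ 0.22242199, -0.58407957,  0.22254594]), 'tcp_rot': array([[ 3.55862621e-01, -9.34538279e-01,  9.26458097e-06],
       [-9.34538279e-01, -3.55862621e-01, -1.32121429e-05],
       [ 1.56441713e-05, -3.95639776e-06, -1.00000000e+00]]), 'force': array([ 0.48844367,  0.48141664, -0.11611181]), 'moment': array([ 0.0135837 ,  0.00477656, -0.01296965]), 'opening': 0.9978635386133281} 0.0187
```

View pics/scene0.png

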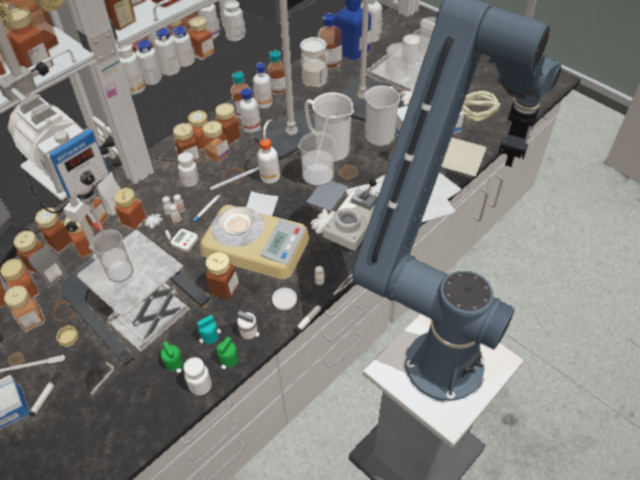

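View pics/top0.png

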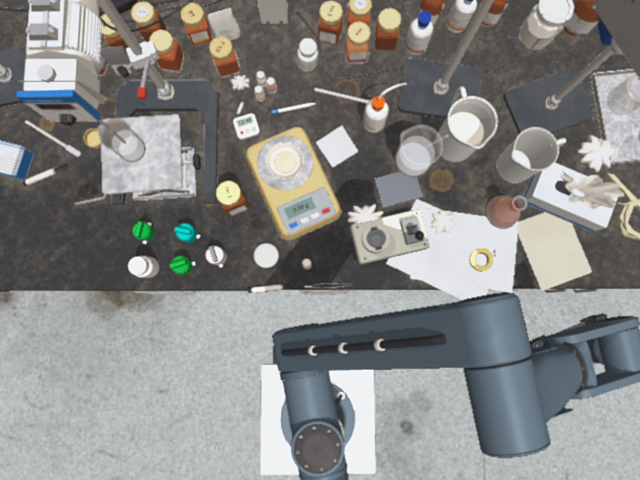

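```bash
python3 - <<'E'
import cv2
a=cv2.imread('pics/top0.png'); cv2.imwrite('pics/topz.png',cv2.resize(a[190:310,120:440],None,fx=2.5,fy=2.5,interpolation=2))
a=cv2.imread('pics/scene0.png'); cv2.imwrite('pics/scz.png',cv2.resize(a[160:420,150:410],None,fx=2.3,fy=2.3,interpolation=2))
E
```

```text
(no output)
```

View pics/topz.png

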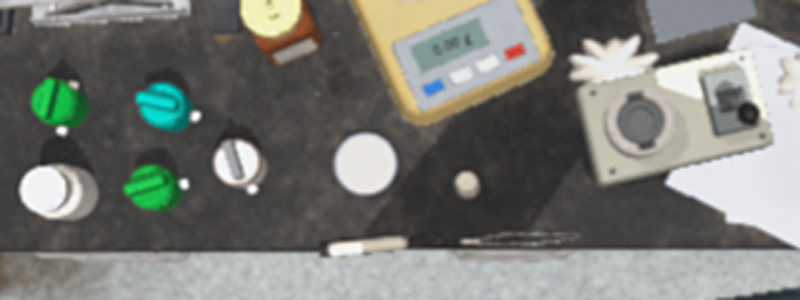

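View pics/scz.png

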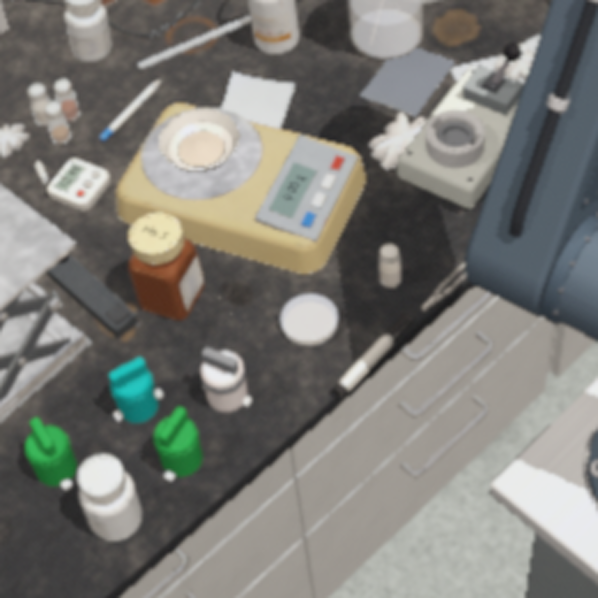

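```bash
cat >> h.py <<'E'
def plan(target, yaw=None, state=None, vmax=38.0, wmax=0.115):
    """rows from the measured pose to target TCP (m) & tool-x yaw (deg); tool down"""
    s=state or bot.read_state(); p=np.array(s['position']); R=np.array(s['tcp_rot'])
    y0=np.degrees(np.arctan2(R[1,0],R[0,0])); dy=0 if yaw is None else (y0-yaw+180)%360-180
    d=(np.array(target)-p)*1000; n=int(max(np.ceil(np.linalg.norm(d)/vmax),np.ceil(abs(np.radians(dy))/wmax),1))
    print('yaw',round(y0,2),'q',np.round(s['joint_positions'],1),'d',d.round(1),'turn deg',round(dy,2),'rows',n)
    rows=[]
    for i in range(n):
        th=np.radians(y0-dy*i/n); c,si=np.cos(th),np.sin(th); v=d/n
        rows.append([[round(v[0]*c+v[1]*si,1),round(v[0]*si-v[1]*c,1),round(-v[2],1)],round(np.radians(dy/n),4)])
    for i in range(0,n,5): print(str(rows[i:i+5]).replace(' ',''))
E
python3 - <<'E'
from h import *
plan([.42,-.19,.28])
E
```

```text
yaw -69.15 q [-79.4  30.2  82.1   0.   67.7 -10.2] d [197.6 394.1  57.5] turn deg 0 rows 12
[[[np.float64(-24.8),np.float64(-27.1),np.float64(-4.8)],np.float64(0.0)],[[np.float64(-24.8),np.float64(-27.1),np.float64(-4.8)],np.float64(0.0)],[[np.float64(-24.8),np.float64(-27.1),np.float64(-4.8)],np.float64(0.0)],[[np.float64(-24.8),np.float64(-27.1),np.float64(-4.8)],np.float64(0.0)],[[np.float64(-24.8),np.float64(-27.1),np.float64(-4.8)],np.float64(0.0)]]
[[[np.float64(-24.8),np.float64(-27.1),np.float64(-4.8)],np.float64(0.0)],[[np.float64(-24.8),np.float64(-27.1),np.float64(-4.8)],np.float64(0.0)],[[np.float64(-24.8),np.float64(-27.1),np.float64(-4.8)],np.float64(0.0)],[[np.float64(-24.8),np.float64(-27.1),np.float64(-4.8)],np.float64(0.0)],[[np.float64(-24.8),np.float64(-27.1),np.float64(-4.8)],np.float64(0.0)]]
[[[np.float64(-24.8),np.float64(-27.1),np.float64(-4.8)],np.float64(0.0)],[[np.float64(-24.8),np.float64(-27.1),np.float64(-4.8)],np.float64(0.0)]]
```

View pics/wrist0.png

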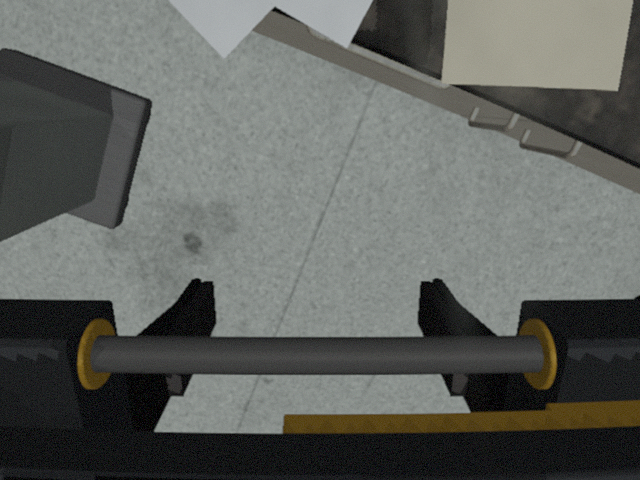

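>>> {"op": "send_rows", "data": {
  "motion": [
    [[-25,-27,-8],0],
    [[-25,-27,-8],0],
    [[-25,-27,-8],0],
    [[-25,-27,-8],0],
    [[-25,-27,-8],0]
  ]
}}

```text
time_s: 1.62
position: [0.3028, -0.4219, 0.2604]
tcp_rot: [[0.345, -0.939, -0.001], [-0.939, -0.345, -0.004], [0.003, 0.002, -1.0]]
force: [0.3, -0.4, 0.6]
opening: 1.001
```

>>> {"op": "send_rows", "data": {
  "motion": [
    [[-25,-27,-5],0],
    [[-25,-27,-5],0],
    [[-25,-27,-5],0],
    [[-25,-27,-5],0],
    [[-25,-27,-5],0]
  ]
}}

```text
time_s: 2.03
position: [0.3893, -0.2504, 0.2874]
tcp_rot: [[0.342, -0.94, 0.002], [-0.94, -0.342, -0.007], [0.007, 0.0, -1.0]]
force: [0.9, -0.5, 0.4]
opening: 0.997
```

>>> {"op": "send_rows", "data": {
  "motion": [
    [[-25,-27,0],0],
    [[-25,-27,0],0],
    [[0,0,0],0],
    [[0,0,0],0],
    [[0,0,0],0]
  ]
}}

```text
time_s: 2.45
position: [0.4268, -0.1745, 0.2898]
tcp_rot: [[0.352, -0.936, 0.008], [-0.936, -0.352, -0.008], [0.01, -0.004, -1.0]]
force: [-0.3, -0.9, -0.1]
opening: 1.0
```

```bash
sed -i "s/print(str(rows\[i:i+5\]).replace(' ',''))/print(str([[[float(x) for x in r[0]],float(r[1])] for r in rows[i:i+5]]).replace(' ','')[:130],len(rows))/" h.py
cat >> h.py <<'E'
def look(n,tag,names):
    c=capture(n); cv2.imwrite(f'pics/{tag}.png',c['image'])
    for k,z in names:
        for r in place_of(n,k)[:3]: print(k,np.round(r['xy'],1),round(r['p'],2),at_z(c,r['xy'],z).round(4))
    return c
E
python3 - <<'E'
from h import *
s=bot.read_state(); print(s['time_s'],s['position'])
c=look('wrist','w1',[('vial',0),('mixer',0),('socket',.075),('lock_notch',.07),('cup_floor',.06),('lever_tip',.137)])
E
```

```text
2.45 [ 0.42677542 -0.17452252  0.28976683]
vial [131.4 107.1] 0.65 [0.4371 0.0316 0.    ]
mixer [327.5 115.7] 0.62 [ 0.4994 -0.1636  0.    ]
socket [333.4 117.7] 0.84 [ 0.5001 -0.166   0.075 ]
lock_notch [558.1 259.2] 0.72 [ 0.4535 -0.4248  0.07  ]
cup_floor [332.3 117.3] 0.58 [ 0.5    -0.1658  0.06  ]
lever_tip [470.8 176.6] 0.88 [ 0.4972 -0.2765  0.137 ]
```

View pics/w1.png

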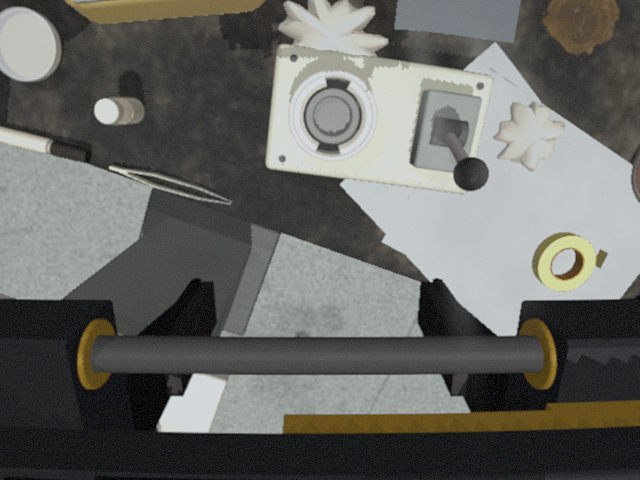

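```bash
python3 - <<'E'
from h import *
c=capture('wrist'); im=c['image']
for xy in [(278,44),(492,75),(466,193),(267,168)]: print(at_z(c,xy,.045).round(4))
def overlay(x,y,yaw,fn):
    b=im.copy(); a=np.radians(yaw); R=np.array([[np.cos(a),-np.sin(a),0],[np.sin(a),np.cos(a),0],[0,0,1]])
    T=lambda P: (R@np.array(P,float).T).T+[x,y,0]
    def pl(P,col): 
        q=proj(c,T(P)); cv2.polylines(b,[(q*16).round().astype(int)],False,col,1,cv2.LINE_AA,4)
    t=np.linspace(0,2*np.pi,73); ci=lambda r,z:np.c_[r*np.cos(t),r*np.sin(t),z+0*t]
    pl(ci(.039,.075),(0,0,255)); pl(ci(.026,.075),(0,255,0)); pl(ci(.0165,.068),(255,0,0))
    pl([[-.058,-.148,.045],[.058,-.148,.045],[.058,.058,.045],[-.058,.058,.045],[-.058,-.148,.045]],(0,0,255))
    pl([[-.04,0,.075],[.04,0,.075]],(255,0,255))
    cv2.imwrite(fn,cv2.resize(b[20:220,230:530],None,fx=2.6,fy=2.6,interpolation=2))
overlay(.5,-.166,12.5,'pics/ov1.png')
E
```

```text
[ 0.5428 -0.0993  0.045 ]
[ 0.5878 -0.2934  0.045 ]
[ 0.4782 -0.319   0.045 ]
[ 0.4331 -0.1258  0.045 ]
```

View pics/ov1.png

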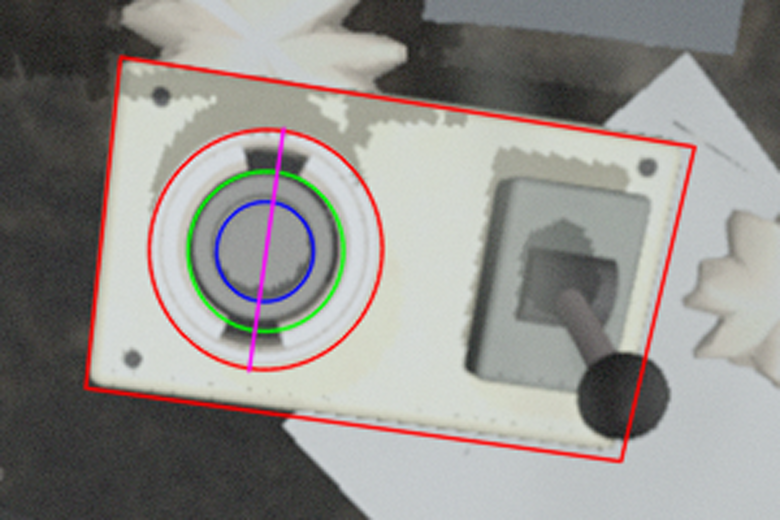

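```bash
python3 - <<'E'
from h import *
plan([.39,.015,.26],-77)
E
```

```text
yaw -69.56 q [-36.3  12.3  99.9  -0.1  67.2  33.3] d [-36.4 190.7 -29.5] turn deg 7.44 rows 6
[[[-31.9,-5.4,4.9],0.0217],[[-32.0,-4.7,4.9],0.0217],[[-32.1,-4.0,4.9],0.0217],[[-32.2,-3.3,4.9],0.0217],[[-32.3,-2.6,4.9],0.0217] 6
[[[-32.3,-1.9,4.9],0.0217]] 6
```

>>> {"op": "send_rows", "data": {
  "motion": [
    [[-32,-5,5],0.022],
    [[-32,-5,5],0.022],
    [[-32,-4,5],0.022],
    [[-32,-3,5],0.022],
    [[-32,-3,5],0.022]
  ]
}}

```text
time_s: 3.27
position: [0.4008, -0.0227, 0.2627]
tcp_rot: [[0.223, -0.975, 0.015], [-0.975, -0.223, -0.014], [0.017, -0.011, -1.0]]
force: [0.7, 0.6, 0.4]
opening: 1.0
```

>>> {"op": "send_rows", "data": {
  "motion": [
    [[-32,-2,5],0.022],
    [[0,0,0],0],
    [[0,0,0],0],
    [[0,0,0],0],
    [[0,0,0],0]
  ]
}}

```text
time_s: 3.68
position: [0.3923, 0.0139, 0.2561]
tcp_rot: [[0.205, -0.979, 0.011], [-0.979, -0.205, -0.012], [0.014, -0.009, -1.0]]
force: [0.8, -0.2, -0.6]
opening: 0.999
```

```bash
python3 - <<'E'
from h import *
s=bot.read_state(); print(s['time_s'],s['position'])
c=look('wrist','w2',[('vial',0)])
for r in recognise('wrist','vial')[:2]: print(r)
E
```

```text
3.6833 [0.39233071 0.01388532 0.2561127 ]
vial [306.5 145.5] 0.92 [0.4357 0.0284 0.    ]
{'xy': [305.4, 149.4], 'p': 0.96}
```

View pics/w2.png

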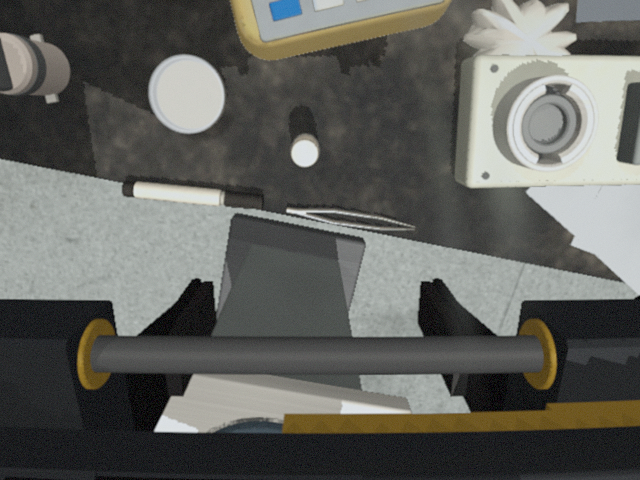

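```bash
python3 - <<'E'
from h import *
c=capture('wrist')
print(at_z(c,(305,153),.061).round(4))
for q in [(288,207),(340,209),(414,228),(262,195)]: print(q,at_z(c,q,.005).round(4))
plan([.4355,.0282,.10],-80)
E
```

```text
[0.4345 0.0286 0.061 ]
(288, 207) [0.3725 0.0345 0.005 ]
(340, 209) [ 0.3809 -0.0175  0.005 ]
(414, 228) [ 0.3765 -0.0968  0.005 ]
(262, 195) [0.3794 0.0623 0.005 ]
yaw -78.26 q [-14.    8.8 111.   -0.6  59.4  64.5] d [  43.2   14.5 -156.1] turn deg 1.74 rows 5
[[[-1.1,-9.0,31.2],0.0061],[[-1.1,-9.0,31.2],0.0061],[[-1.2,-9.0,31.2],0.0061],[[-1.2,-9.0,31.2],0.0061],[[-1.3,-9.0,31.2],0.0061] 5
```

>>> {"op": "send_rows", "data": {
  "motion": [
    [[-1,-9,31],0],
    [[-1,-9,31],0],
    [[-1,-9,31],0],
    [[-1,-9,31],0],
    [[-1,-9,25],0]
  ],
  "gripper": 0.35
}}

```text
time_s: 4.3
position: [0.4478, 0.0204, 0.1095]
tcp_rot: [[0.195, -0.98, 0.034], [-0.98, -0.196, -0.018], [0.024, -0.03, -0.999]]
force: [-0.0, 0.4, 0.7]
opening: 0.71
```

```bash
python3 - <<'E'
from h import *
print(bot.read_state()['opening'],bot.read_state()['tcp_rot'].round(3))
plan([.435,.0285,.024])
c=capture('wrist'); cv2.imwrite('pics/w3.png',c['image'])
E
```

```text
0.7098222633851673 [[ 0.195 -0.98   0.034]
 [-0.98  -0.196 -0.018]
 [ 0.024 -0.03  -0.999]]
yaw -78.72 q [-11.3  27.8 114.5  -1.   35.6  68.2] d [-12.8   8.1 -85.5] turn deg 0 rows 3
[[[-3.5,3.6,28.5],0.0],[[-3.5,3.6,28.5],0.0],[[-3.5,3.6,28.5],0.0]] 3
```

View pics/w3.png

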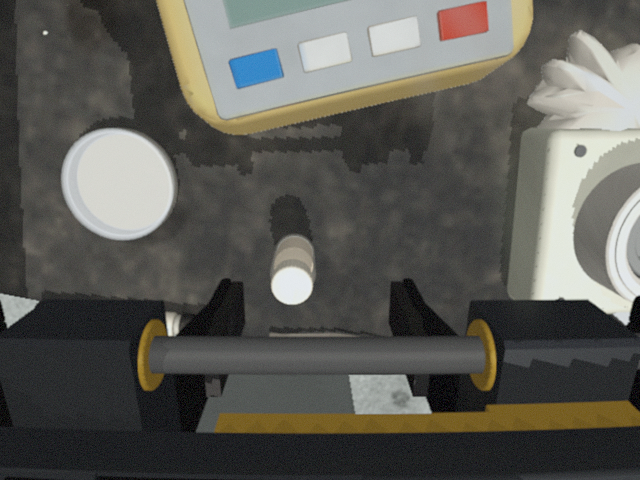

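>>> {"op": "send_rows", "data": {
  "motion": [
    [[-3,4,0],0],
    [[-3,4,0],0],
    [[-3,4,0],0],
    [[0,0,0],0],
    [[0,0,0],0]
  ]
}}

```text
time_s: 4.77
position: [0.4326, 0.026, 0.1069]
tcp_rot: [[0.193, -0.981, 0.028], [-0.981, -0.193, -0.017], [0.022, -0.024, -0.999]]
force: [1.0, 0.5, -0.1]
opening: 0.655
```

```bash
python3 - <<'E'
from h import *
s=bot.read_state();print(s['opening'],s['tcp_rot'].round(3),s['position'])
c=look('wrist','w4',[('vial',0)])
plan([.435,.0285,.024])
E
```

```text
0.6550588190735445 [[ 0.193 -0.981  0.028]
 [-0.981 -0.193 -0.017]
 [ 0.022 -0.024 -0.999]] [0.43262995 0.02600461 0.10688325]
vial [310.3 229.6] 0.94 [0.4364 0.0279 0.    ]
yaw -78.87 q [-10.9  27.5 116.3  -1.1  34.4  68.8] d [  2.2   2.5 -82.8] turn deg 0 rows 3
[[[-0.7,-0.9,27.6],0.0],[[-0.7,-0.9,27.6],0.0],[[-0.7,-0.9,27.6],0.0]] 3
```

View pics/w4.png

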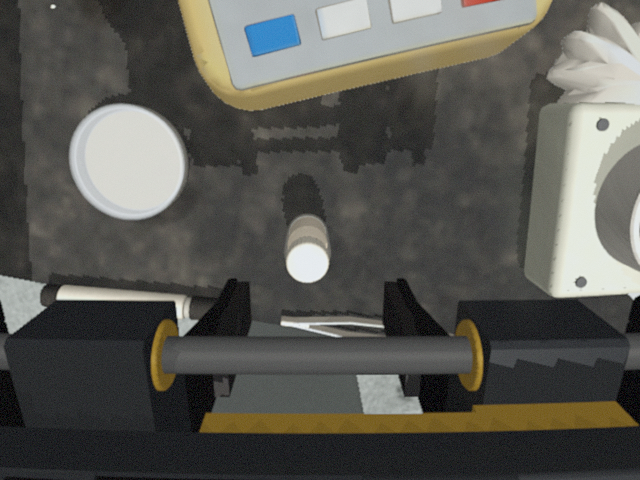

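```bash
cat >> h.py <<'E'
def plan(target, yaw=None, n=None, vmax=38.0, wmax=0.115):
    s=bot.read_state(); p=np.array(s['position']); R=np.array(s['tcp_rot'])
    y0=np.degrees(np.arctan2(R[1,0],R[0,0])); dy=0 if yaw is None else (y0-yaw+180)%360-180
    d=(np.array(target)-p)*1000; n=n or int(max(np.ceil(np.linalg.norm(d)/vmax),np.ceil(abs(np.radians(dy))/wmax),1))
    print('t',round(s['time_s'],2),'pos',p.round(4),'yaw',round(y0,2),'ztilt',R[:2,2].round(3),'q',np.round(s['joint_positions'],0),'d',d.round(1),'turn',round(dy,2),'rows',n,'open',round(s['opening'],3),'F',s['force'].round(1))
    for i in range(n):
        th=np.radians(dy*i/n); Rz=np.array([[np.cos(th),-np.sin(th),0],[np.sin(th),np.cos(th),0],[0,0,1]])
        v=(R@Rz).T@d/n
        if i%5==0 or i==n-1: print(i,[float(x) for x in v.round(1)],round(float(np.radians(dy/n)),4))
E
python3 - <<'E'
from h import *
plan([.4355,.0283,.024],n=5)
E
```

```text
t 4.87 pos [0.4328 0.026  0.1068] yaw -78.87 ztilt [ 0.028 -0.017] q [-11.  28. 116.  -1.  34.  69.] d [  2.7   2.3 -82.8] turn 0 rows 5 open 0.653 F [ 0.6 -0.3  0. ]
0 [-0.7, -0.2, 16.6] 0.0
4 [-0.7, -0.2, 16.6] 0.0
```

>>> {"op": "send_rows", "data": {
  "motion": [
    [[-1,0,14],0],
    [[-1,0,14],0],
    [[-1,0,14],0],
    [[-1,0,10],0],
    [[-1,0,5],0]
  ]
}}

```text
time_s: 5.28
position: [0.4393, 0.0289, 0.0538]
tcp_rot: [[0.192, -0.98, 0.045], [-0.981, -0.194, -0.02], [0.028, -0.041, -0.999]]
force: [-0.4, 0.2, -0.1]
opening: 0.648
```

```bash
python3 - <<'E'
from h import *
plan([.4355,.0283,.024],n=5)
c=capture('wrist'); cv2.imwrite('pics/w5.png',c['image'])
E
```

```text
t 5.28 pos [0.4393 0.0289 0.0538] yaw -78.9 ztilt [ 0.045 -0.02 ] q [-10.  34. 118.  -2.  25.  70.] d [ -3.8  -0.6 -29.8] turn 0 rows 5 open 0.648 F [-0.4  0.2 -0.1]
0 [-0.2, 1.0, 5.9] 0.0
4 [-0.2, 1.0, 5.9] 0.0
```

View pics/w5.png

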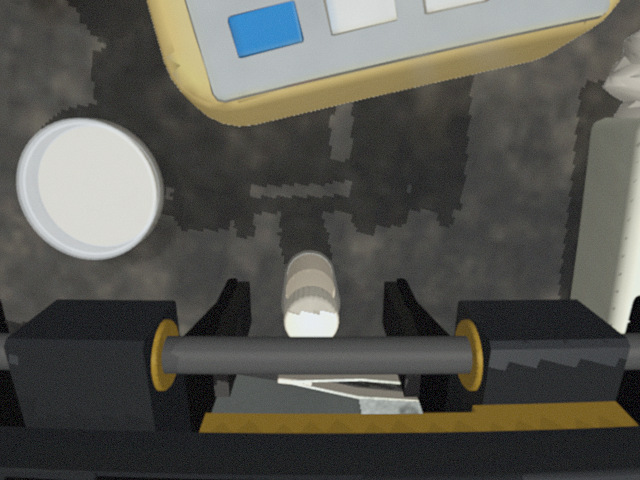

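>>> {"op": "send_rows", "data": {
  "motion": [
    [[0,1,7],0],
    [[0,1,7],0],
    [[0,1,7],0],
    [[0,1,5],0],
    [[0,1,4],0]
  ]
}}

```text
time_s: 5.75
position: [0.4376, 0.027, 0.023]
tcp_rot: [[0.193, -0.98, 0.051], [-0.981, -0.194, -0.021], [0.03, -0.046, -0.998]]
force: [-0.4, 0.1, -0.5]
opening: 0.652
```

```bash
python3 - <<'E'
from h import *
plan([.4355,.0283,.024],n=5)
E
```

```text
t 5.75 pos [0.4376 0.027  0.023 ] yaw -78.88 ztilt [ 0.051 -0.021] q [-11.  39. 119.  -2.  19.  70.] d [-2.1  1.3  1. ] turn 0 rows 5 open 0.652 F [-0.4  0.1 -0.5]
0 [-0.3, 0.4, -0.2] 0.0
4 [-0.3, 0.4, -0.2] 0.0
```

>>> {"op": "send_rows", "data": {
  "motion": [
    [[0,1,0],0],
    [[0,0,0],0],
    [[0,0,0],0],
    [[0,0,0],0],
    [[0,0,0],0]
  ],
  "gripper": 1.0
}}

```text
time_s: 6.17
position: [0.4357, 0.0267, 0.022]
tcp_rot: [[0.193, -0.98, 0.049], [-0.981, -0.194, -0.02], [0.029, -0.044, -0.999]]
force: [-0.0, 0.0, 0.7]
opening: 0.355
```

>>> {"op": "send_rows", "data": {
  "motion": [
    [[0,0,0],0],
    [[0,0,0],0],
    [[0,0,0],0],
    [[0,0,0],0],
    [[0,0,0],0]
  ]
}}

```text
time_s: 6.58
position: [0.4363, 0.0267, 0.0227]
tcp_rot: [[0.193, -0.98, 0.05], [-0.981, -0.194, -0.021], [0.03, -0.045, -0.999]]
force: [0.2, -0.7, -1.2]
opening: 0.293
```

>>> {"op": "send_rows", "data": {
  "motion": [
    [[0,0,-5],0],
    [[0,0,-8],0],
    [[0,0,-10],0],
    [[0,0,-12],0],
    [[0,0,-12],0]
  ]
}}

```text
time_s: 7.0
position: [0.4321, 0.0279, 0.0711]
tcp_rot: [[0.193, -0.98, 0.045], [-0.981, -0.194, -0.02], [0.028, -0.04, -0.999]]
force: [1.0, -0.7, -0.3]
opening: 0.295
```

```bash
python3 - <<'E'
from h import *
plan([.4355,.0283,.20])
c=capture('wrist'); cv2.imwrite('pics/w6.png',c['image'])
c=capture('scene'); cv2.imwrite('pics/s6.png',cv2.resize(c['image'][180:340,230:430],None,fx=3,fy=3))
E
```

```text
t 7.0 pos [0.4321 0.0279 0.0711] yaw -78.89 ztilt [ 0.045 -0.02 ] q [-11.  32. 119.  -1.  27.  69.] d [  3.4   0.4 128.9] turn 0 rows 4 open 0.295 F [ 1.  -0.7 -0.3]
0 [1.0, -2.1, -32.1] 0.0
3 [1.0, -2.1, -32.1] 0.0
```

View pics/w6.png

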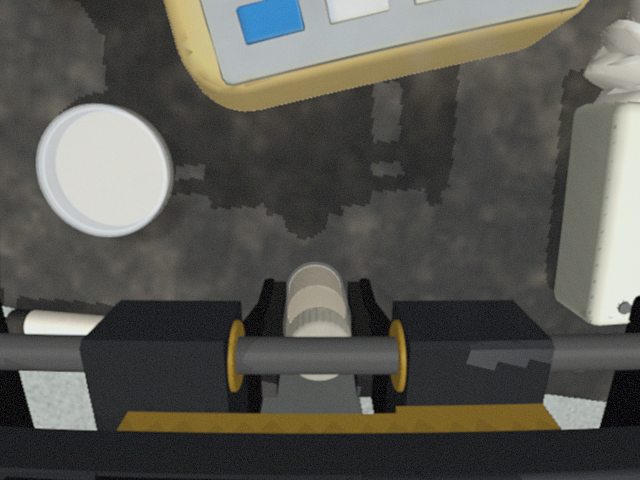

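View pics/s6.png

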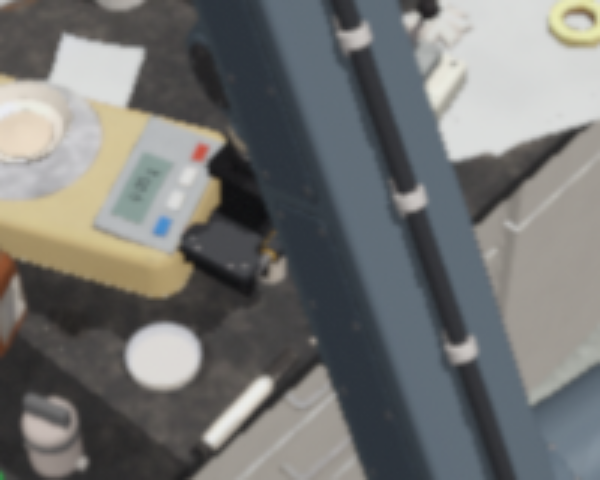

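>>> {"op": "send_rows", "data": {
  "motion": [
    [[0,-2,-25],0],
    [[0,-2,-25],0],
    [[0,-2,-25],0],
    [[0,-2,-15],0],
    [[0,-2,-5],0]
  ]
}}

```text
time_s: 7.52
position: [0.4359, 0.0321, 0.1689]
tcp_rot: [[0.192, -0.98, 0.041], [-0.981, -0.193, -0.019], [0.027, -0.037, -0.999]]
force: [0.2, -0.3, -0.5]
opening: 0.295
```

```bash
python3 - <<'E'
from h import *
plan([.5005,-.1656,.16],-77,vmax=28)
E
```

```text
t 7.52 pos [0.4359 0.0321 0.1689] yaw -78.91 ztilt [ 0.041 -0.019] q [-10.  20. 113.  -1.  44.  70.] d [  64.6 -197.7   -8.9] turn -1.91 rows 8 open 0.295 F [ 0.2 -0.3 -0.5]
0 [25.8, -3.1, 1.9] -0.0042
5 [25.8, -2.6, 1.9] -0.0042
7 [25.8, -2.3, 1.9] -0.0042
```

>>> {"op": "send_rows", "data": {
  "motion": [
    [[26,-3,1],0],
    [[26,-3,1],0],
    [[26,-3,1],0],
    [[26,-3,1],0],
    [[26,-3,1],0]
  ]
}}

```text
time_s: 7.93
position: [0.4744, -0.0913, 0.167]
tcp_rot: [[0.202, -0.979, 0.04], [-0.979, -0.203, -0.016], [0.024, -0.035, -0.999]]
force: [-0.4, -0.5, 0.1]
opening: 0.295
```

>>> {"op": "send_rows", "data": {
  "motion": [
    [[25,-3,1],0],
    [[20,-3,1],0],
    [[10,-2,1],0],
    [[0,0,0],0],
    [[0,0,0],0]
  ]
}}

```text
time_s: 8.35
position: [0.4941, -0.1507, 0.1608]
tcp_rot: [[0.195, -0.98, 0.036], [-0.98, -0.196, -0.015], [0.022, -0.032, -0.999]]
force: [1.3, 0.3, -0.3]
opening: 0.297
```

```bash
python3 - <<'E'
from h import *
plan([.5005,-.1656,.13],-77,n=5)
c=look('wrist','w7',[('socket',.075),('vial',.13)])
E
```

```text
t 8.35 pos [ 0.4941 -0.1507  0.1608] yaw -78.73 ztilt [ 0.036 -0.015] q [-30.  26. 103.   0.  49.  49.] d [  6.4 -14.9 -30.8] turn -1.73 rows 5 open 0.297 F [ 1.3  0.3 -0.3]
0 [3.0, -0.5, 6.2] -0.006
4 [3.1, -0.4, 6.2] -0.006
socket [337.3 241. ] 0.78 [ 0.5002 -0.1653  0.075 ]
vial [315.4 282. ] 0.85 [ 0.4923 -0.1519  0.13  ]
```

View pics/w7.png

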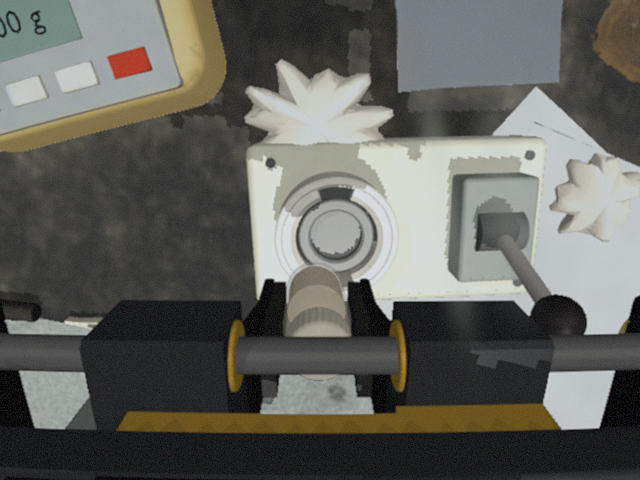

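>>> {"op": "send_rows", "data": {
  "motion": [
    [[4,0,6],0],
    [[4,0,6],0],
    [[4,0,6],0],
    [[3,0,5],0],
    [[0,0,0],0]
  ]
}}

```text
time_s: 8.92
position: [0.497, -0.1618, 0.1367]
tcp_rot: [[0.203, -0.979, 0.035], [-0.979, -0.203, -0.014], [0.021, -0.032, -0.999]]
force: [0.4, 0.1, -1.2]
opening: 0.296
```

```bash
python3 - <<'E'
from h import *
plan([.501,-.165,.1],None,n=5)
z=bot.read_state()['position'][2]-.0225
c=look('wrist','w8',[('socket',.075),('vial',z)])
for r in recognise('wrist','vial')[:2]: print(r)
E
```

```text
t 8.92 pos [ 0.497  -0.1618  0.1367] yaw -78.31 ztilt [ 0.035 -0.014] q [-30.  29. 103.   0.  46.  47.] d [  4.   -3.2 -36.7] turn 0 rows 5 open 0.296 F [ 0.4  0.1 -1.2]
0 [0.6, -0.4, 7.4] 0.0
4 [0.6, -0.4, 7.4] 0.0
socket [321.5 250.5] 0.65 [ 0.5024 -0.1657  0.075 ]
vial [315.9 285.2] 0.74 [ 0.4968 -0.1628  0.1142]
{'xy': [320.5, 240.4], 'p': 0.72}
{'xy': [313.6, 302.2], 'p': 0.56}
```

View pics/w8.png

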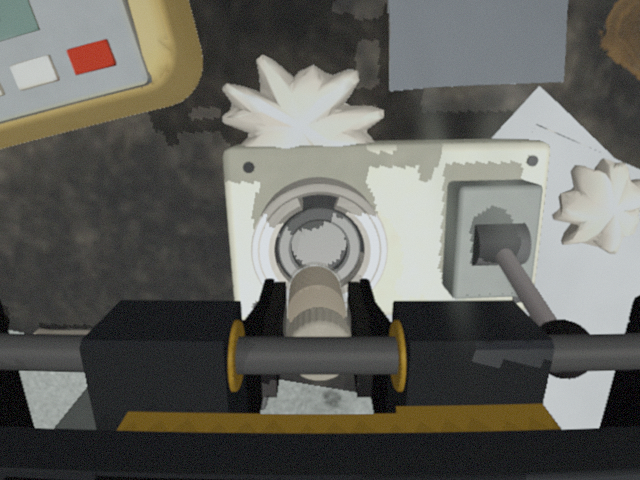

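>>> {"op": "send_rows", "data": {
  "motion": [
    [[1,0,8],0],
    [[1,0,8],0],
    [[1,-1,8],0],
    [[0,-1,6],0],
    [[0,0,2],0]
  ]
}}

```text
time_s: 9.53
position: [0.5022, -0.1653, 0.1042]
tcp_rot: [[0.203, -0.978, 0.039], [-0.979, -0.203, -0.016], [0.024, -0.035, -0.999]]
force: [0.6, -0.3, -0.9]
opening: 0.298
```

```bash
python3 - <<'E'
from h import *
plan([.501,-.165,.083],None,n=5)
c=look('wrist','w9',[])
im=c['image'].copy(); t=np.linspace(0,6.3,60)
p=bot.read_state()['position']
for (x,y,z,r,col) in [(.5005,-.1656,.075,.039,(0,0,255)),(.5005,-.1656,.068,.0165,(255,0,0)),(p[0],p[1],p[2]-.0225,.0135,(0,255,0))]:
    q=proj(c,np.c_[x+r*np.cos(t),y+r*np.sin(t),z+0*t]); cv2.polylines(im,[q.round().astype(int)],True,col,1)
cv2.imwrite('pics/w9.png',cv2.resize(im[120:400,160:560],None,fx=2,fy=2))
E
```

```text
t 9.53 pos [ 0.5022 -0.1653  0.1042] yaw -78.31 ztilt [ 0.039 -0.016] q [-31.  32. 104.   1.  41.  47.] d [ -1.2   0.3 -21.2] turn 0 rows 5 open 0.298 F [ 0.6 -0.3 -0.9]
0 [-0.2, 0.4, 4.2] 0.0
4 [-0.2, 0.4, 4.2] 0.0
```

View pics/w9.png

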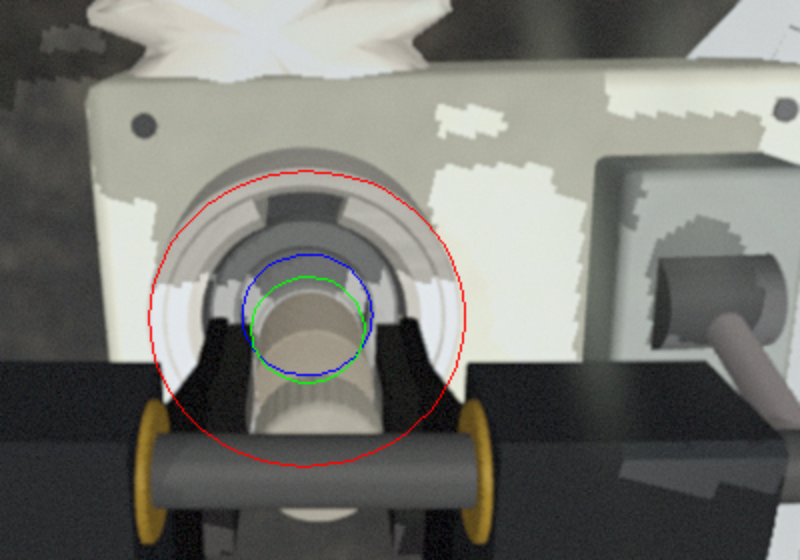

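>>> {"op": "send_rows", "data": {
  "motion": [
    [[0,0,5],0],
    [[0,0,5],0],
    [[0,0,3],0],
    [[0,0,1],0],
    [[0,0,0],0]
  ]
}}

```text
time_s: 10.0
position: [0.5024, -0.1653, 0.0879]
tcp_rot: [[0.203, -0.978, 0.038], [-0.979, -0.204, -0.015], [0.023, -0.034, -0.999]]
force: [0.2, -0.6, -0.8]
opening: 0.298
```

```bash
python3 - <<'E'
from h import *
plan([.502,-.165,.083],None,n=5)
c=look('wrist','w10',[])
cv2.imwrite('pics/w10.png',cv2.resize(c['image'][120:400,160:560],None,fx=2,fy=2))
E
```

```text
t 10.0 pos [ 0.5024 -0.1653  0.0879] yaw -78.29 ztilt [ 0.038 -0.015] q [-31.  34. 104.   1.  39.  47.] d [-0.4  0.3 -4.9] turn 0 rows 5 open 0.298 F [ 0.2 -0.6 -0.8]
0 [-0.1, 0.1, 1.0] 0.0
4 [-0.1, 0.1, 1.0] 0.0
```

View pics/w10.png

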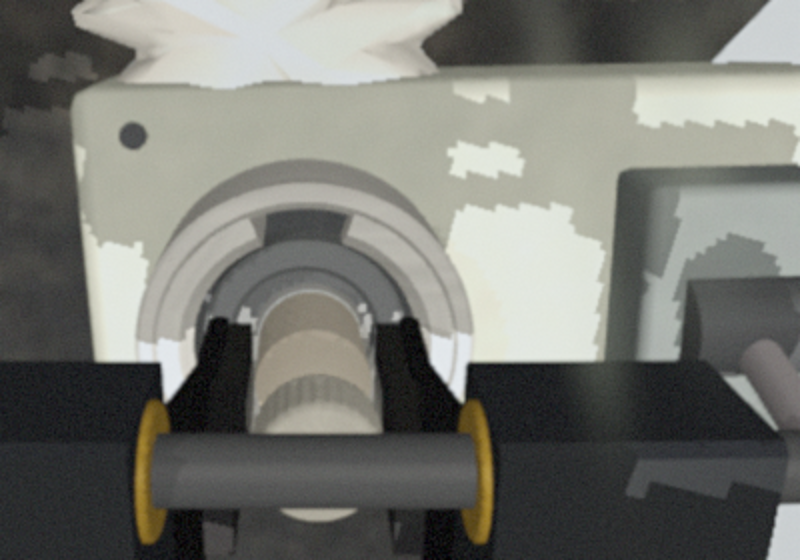

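>>> {"op": "send_rows", "data": {
  "motion": [
    [[-1.3,-0.5,0],0],
    [[0,0,1.5],0],
    [[0,0,1.5],0],
    [[0,0,1],0],
    [[0,0,0],0]
  ]
}}

```text
time_s: 10.47
position: [0.5034, -0.1641, 0.0846]
tcp_rot: [[0.203, -0.978, 0.04], [-0.979, -0.204, -0.017], [0.024, -0.036, -0.999]]
force: [-0.1, 0.1, -0.5]
opening: 0.295
```

```bash
python3 - <<'E'
from h import *
plan([.502,-.165,.083],None,n=5)
c=look('wrist','w11',[])
cv2.imwrite('pics/w11.png',cv2.resize(c['image'][120:400,160:560],None,fx=2,fy=2))
E
```

```text
t 10.47 pos [ 0.5034 -0.1641  0.0846] yaw -78.29 ztilt [ 0.04  -0.017] q [-30.  34. 104.   1.  39.  47.] d [-1.4 -0.9 -1.6] turn 0 rows 5 open 0.295 F [-0.1  0.1 -0.5]
0 [0.1, 0.3, 0.3] 0.0
4 [0.1, 0.3, 0.3] 0.0
```

View pics/w11.png

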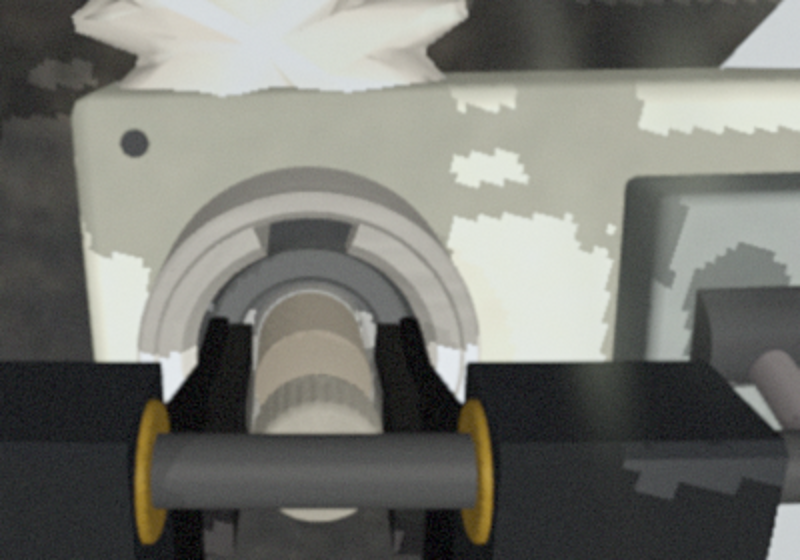

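>>> {"op": "send_rows", "data": {
  "motion": [
    [[0,0,1],0],
    [[0,0,1],0],
    [[0,0,0.5],0],
    [[0,0,0],0],
    [[0,0,0],0]
  ]
}}

```text
time_s: 10.93
position: [0.5038, -0.1643, 0.0822]
tcp_rot: [[0.203, -0.978, 0.04], [-0.979, -0.204, -0.017], [0.025, -0.036, -0.999]]
force: [0.5, -0.2, -0.1]
opening: 0.298
```

>>> {"op": "send_rows", "data": {
  "motion": [
    [[0,0,1],0],
    [[0,0,0.5],0],
    [[0,0,0],0],
    [[0,0,0],0],
    [[0,0,0],0]
  ]
}}

```text
time_s: 11.35
position: [0.5038, -0.1643, 0.0819]
tcp_rot: [[0.203, -0.978, 0.041], [-0.979, -0.204, -0.017], [0.025, -0.037, -0.999]]
force: [-0.9, 0.2, 4.4]
opening: 0.291
```

```bash
python3 - <<'E'
from h import *
for i in range(4): c=look('wrist','w12',[]); print(bot.read_state()['force'].round(2),bot.read_state()['position'].round(4))
cv2.imwrite('pics/w12.png',cv2.resize(c['image'][120:400,160:560],None,fx=2,fy=2))
E
```

```text
[-0.99  0.12  3.26] [ 0.5038 -0.1643  0.0819]
[-1.54  0.46  3.69] [ 0.5038 -0.1643  0.0819]
[-1.46  0.54  4.15] [ 0.5037 -0.1643  0.0818]
[-0.81 -0.19  3.21] [ 0.5037 -0.1643  0.0818]
```

View pics/w12.png

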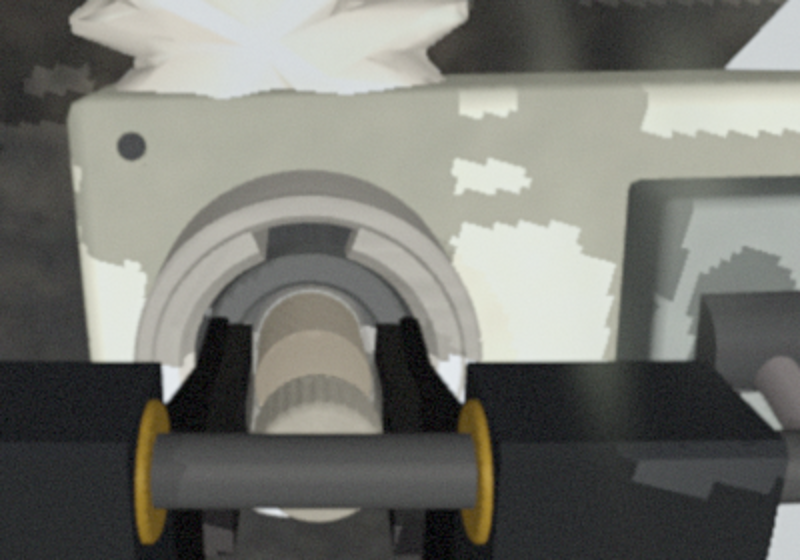

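>>> {"op": "send_rows", "data": {
  "motion": [
    [[0,0,0],0],
    [[0,0,0],0],
    [[0,0,0],0],
    [[0,0,0],0],
    [[0,0,0],0]
  ],
  "gripper": 0.4
}}

```text
time_s: 11.97
position: [0.504, -0.1644, 0.0806]
tcp_rot: [[0.203, -0.978, 0.041], [-0.979, -0.204, -0.017], [0.025, -0.036, -0.999]]
force: [-0.2, 0.8, 0.2]
opening: 0.566
```

>>> {"op": "send_rows", "data": {
  "motion": [
    [[0,0,0],0],
    [[0,1,-6],0],
    [[0,1,-12],0],
    [[0,1,-20],0],
    [[0,1,-30],0]
  ]
}}

```text
time_s: 12.38
position: [0.4933, -0.1622, 0.145]
tcp_rot: [[0.203, -0.979, 0.028], [-0.979, -0.203, -0.01], [0.015, -0.026, -1.0]]
force: [0.9, -0.3, -0.2]
opening: 0.597
```

>>> {"op": "send_rows", "data": {
  "motion": [
    [[0,1,-30],0],
    [[0,0,-30],0],
    [[0,0,-10],0],
    [[0,0,0],0],
    [[0,0,0],0]
  ]
}}

```text
time_s: 12.8
position: [0.4915, -0.1627, 0.2253]
tcp_rot: [[0.203, -0.979, 0.038], [-0.979, -0.203, -0.015], [0.023, -0.034, -0.999]]
force: [-0.5, 0.2, -0.1]
opening: 0.598
```

```bash
python3 - <<'E'
from h import *
plan([.43,.26,.24],-72)
c=look('wrist','w13',[('vial',.06),('socket',.075)])
E
```

```text
t 12.8 pos [ 0.4915 -0.1627  0.2253] yaw -78.31 ztilt [ 0.038 -0.015] q [-31.  21.  99.   0.  58.  47.] d [-61.5 422.7  14.7] turn -6.31 rows 12 open 0.598 F [-0.5  0.2 -0.1]
0 [-35.5, -2.2, -2.0] -0.0092
5 [-35.4, -3.8, -2.0] -0.0092
10 [-35.1, -5.4, -2.0] -0.0092
11 [-35.1, -5.7, -2.0] -0.0092
```

View pics/w13.png

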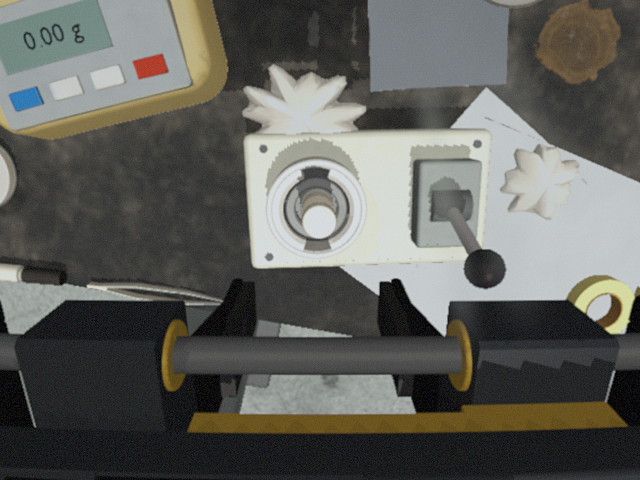

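>>> {"op": "send_rows", "data": {
  "motion": [
    [[-36,1,-3],-0.009],
    [[-36,1,-3],-0.009],
    [[-36,1,-3],-0.009],
    [[-36,0,-3],-0.009],
    [[-36,0,-3],-0.009]
  ],
  "gripper": 0.2
}}

```text
time_s: 13.37
position: [0.4471, 0.0116, 0.2277]
tcp_rot: [[0.235, -0.972, 0.025], [-0.972, -0.236, -0.013], [0.018, -0.021, -1.0]]
force: [-0.0, 0.2, -0.4]
opening: 0.791
```

>>> {"op": "send_rows", "data": {
  "motion": [
    [[-36,0,-2],-0.009],
    [[-36,0,-2],-0.009],
    [[-36,0,-2],-0.009],
    [[-36,0,-2],-0.009],
    [[-36,0,-2],-0.009]
  ]
}}

```text
time_s: 13.78
position: [0.394, 0.1932, 0.2284]
tcp_rot: [[0.278, -0.961, 0.009], [-0.96, -0.278, -0.013], [0.015, -0.005, -1.0]]
force: [1.3, 0.3, -0.0]
opening: 0.796
```

```bash
python3 - <<'E'
from h import *
plan([.4,.255,.26],-72,vmax=34)
E
```

```text
t 13.78 pos [0.394  0.1932 0.2284] yaw -73.86 ztilt [ 0.009 -0.013] q [ 12.  15. 107.  -1.  57.  86.] d [ 6.  61.8 31.6] turn -1.86 rows 3 open 0.796 F [ 1.3  0.3 -0. ]
0 [-19.1, -7.7, -10.8] -0.0108
2 [-18.9, -8.1, -10.8] -0.0108
```

Tilt has shrunk nicely on its own.

>>> {"op": "send_rows", "data": {
  "motion": [
    [[-19,-7,-11],-0.011],
    [[-19,-7,-11],-0.011],
    [[-10,-5,-8],0],
    [[0,0,0],0],
    [[0,0,0],0]
  ]
}}

```text
time_s: 14.2
position: [0.3893, 0.2529, 0.2512]
tcp_rot: [[0.312, -0.95, -0.009], [-0.95, -0.312, -0.017], [0.013, 0.014, -1.0]]
force: [-0.9, 0.3, 0.2]
opening: 0.798
```

```bash
python3 - <<'E'
from h import *
plan([.4,.255,.26],-72,vmax=34)
c=look('wrist','w14',[('cover',0)])
for r in recognise('wrist','cover')[:4]: print(r)
c2=capture('scene'); print([np.round(r['xy']) for r in recognise('scene','vial')])
E
```

```text
t 14.2 pos [0.3893 0.2529 0.2512] yaw -71.82 ztilt [-0.009 -0.017] q [ 20.  16. 102.  -1.  63.  92.] d [10.7  2.1  8.8] turn 0.18 rows 1 open 0.798 F [-0.9  0.3  0.2]
0 [1.4, -10.7, -8.9] 0.0031
cover [229.4   5. ] 0.91 [0.5232 0.3738 0.    ]
cover [302.6 108.8] 0.56 [0.4574 0.2845 0.    ]
cover [198.1 103.1] 0.56 [0.4322 0.38   0.    ]
{'xy': [186.4, 104.7], 'p': 0.65}
{'xy': [303.1, 108.9], 'p': 0.61}
{'xy': [229.8, 14.5], 'p': 0.57}
[array([286., 302.]), array([336., 232.])]
```

View pics/w14.png

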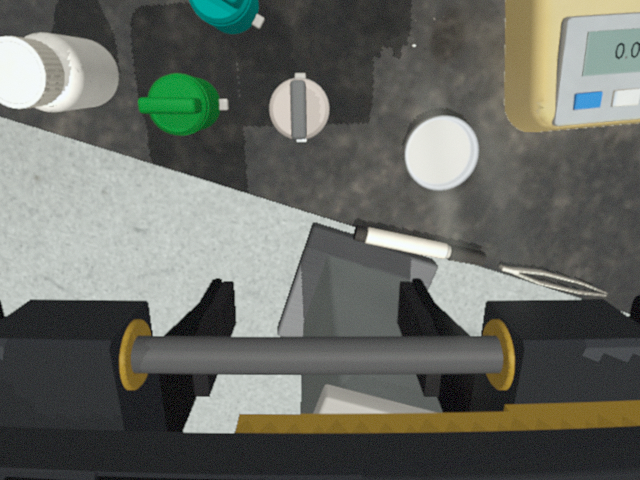

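```bash
python3 - <<'E'
from h import *
c=capture('wrist'); im=c['image']
cv2.imwrite('pics/w15.png',cv2.resize(im[60:160,250:350],None,fx=6,fy=6,interpolation=2))
print(at_z(c,(298.5,109),.086).round(4),at_z(c,(300.5,75),.003).round(4),at_z(c,(301,140),.003).round(4))
print(at_z(c,(298,80),.086).round(4),at_z(c,(299,138),.086).round(4))
b=im.copy(); a=np.radians(18.2); t=np.linspace(0,6.3,60)
def pl(P,col):
    P=np.array(P); Q=np.c_[P[:,0]*np.cos(a)-P[:,1]*np.sin(a)+.4572,P[:,0]*np.sin(a)+P[:,1]*np.cos(a)+.2855,P[:,2]]
    q=(proj(c,Q)-[250,60]+.5)*6-.5; cv2.polylines(B,[q.round().astype(int)],True,col,1)
B=cv2.resize(b[60:160,250:350],None,fx=6,fy=6,interpolation=2)
pl(np.c_[.024*np.cos(t),.024*np.sin(t),.062+0*t],(0,0,255))
pl([[-.022,-.006,.086],[.022,-.006,.086],[.022,.006,.086],[-.022,.006,.086]],(0,255,0))
pl([[-.031,-.005,.003],[.031,-.005,.003],[.031,.005,.003],[-.031,.005,.003]],(255,0,0))
cv2.imwrite('pics/w15.png',B)
E
```

```text
[0.4594 0.2852 0.086 ] [0.4866 0.2941 0.003 ] [0.4302 0.2761 0.003 ]
[0.4791 0.2917 0.086 ] [0.4391 0.2785 0.086 ]
```

View pics/w15.png

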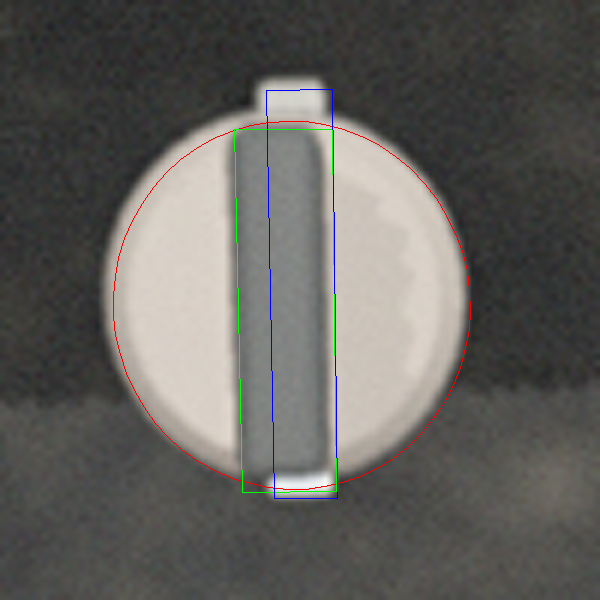

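```bash
python3 - <<'E'
from h import *
plan([.457,.2858,.13],-71.7,vmax=34)
E
```

```text
t 14.5 pos [0.3901 0.2518 0.252 ] yaw -72.02 ztilt [-0.008 -0.016] q [ 20.  16. 102.  -1.  63.  92.] d [  66.9   34.  -122. ] turn -0.32 rows 5 open 0.799 F [-0.7 -0.3 -0.2]
0 [-2.6, -15.1, 24.2] -0.0011
4 [-2.6, -15.1, 24.2] -0.0011
```

>>> {"op": "send_rows", "data": {
  "motion": [
    [[-3,-15,24],0],
    [[-3,-15,24],0],
    [[-3,-15,24],0],
    [[-2,-14,22],0],
    [[-2,-8,10],0]
  ],
  "gripper": 0.45
}}

```text
time_s: 14.92
position: [0.4537, 0.281, 0.1468]
tcp_rot: [[0.303, -0.953, 0.0], [-0.953, -0.302, -0.014], [0.013, 0.004, -1.0]]
force: [-0.1, -0.1, 0.4]
opening: 0.568
```

>>> {"op": "send_rows", "data": {
  "motion": [
    [[0,0,0],0],
    [[0,0,0],0],
    [[0,0,0],0],
    [[0,0,0],0],
    [[0,0,0],0]
  ]
}}

```text
time_s: 15.33
position: [0.4536, 0.2784, 0.1453]
tcp_rot: [[0.299, -0.954, -0.004], [-0.954, -0.299, -0.016], [0.014, 0.008, -1.0]]
force: [-0.4, -0.4, -0.2]
opening: 0.55
```

```bash
python3 - <<'E'
from h import *
plan([.459,.2858,.064],-71.7,n=10)
c=look('wrist','w16',[('cover',0)])
E
```

```text
t 15.33 pos [0.4536 0.2784 0.1453] yaw -72.6 ztilt [-0.004 -0.016] q [20. 30. 99. -1. 52. 93.] d [  5.4   7.4 -81.3] turn -0.9 rows 10 open 0.55 F [-0.4 -0.4 -0.2]
0 [-0.7, -0.8, 8.1] -0.0016
5 [-0.6, -0.8, 8.1] -0.0016
9 [-0.6, -0.8, 8.1] -0.0016
cover [171.9 203. ] 0.83 [0.4317 0.3824 0.    ]
cover [309.9 209.4] 0.73 [0.4573 0.2818 0.    ]
cover [41.1 24.4] 0.6 [0.5283 0.4952 0.    ]
```

View pics/w16.png

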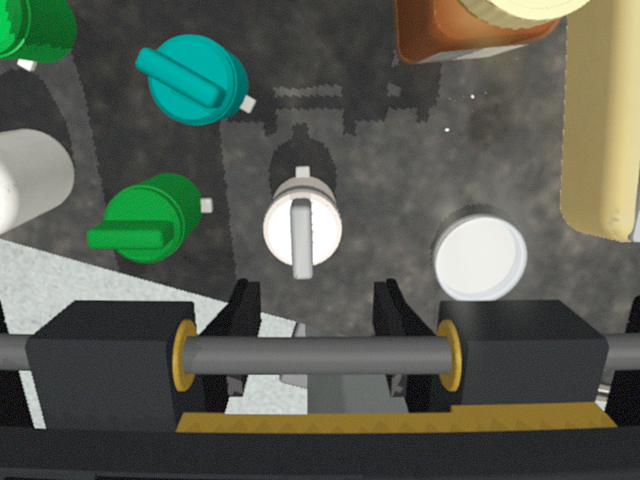

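```bash
python3 - <<'E'
from h import *
c=capture('wrist')
print(at_z(c,(301.5,239),.086).round(4), at_z(c,(300.5,200),.086)-at_z(c,(303,278),.086),at_z(c,(303,230),.062).round(4))
E
```

```text
[0.461  0.2879 0.086 ] [0.04325345 0.01442585 0.        ] [0.459  0.2868 0.062 ]
```

>>> {"op": "send_rows", "data": {
  "motion": [
    [[-2,-1,10],-0.006],
    [[-2,-1,10],-0.006],
    [[-2,-1,10],-0.006],
    [[-2,-1,8],0],
    [[0,0,3],0]
  ]
}}

```text
time_s: 15.9
position: [0.4556, 0.2882, 0.102]
tcp_rot: [[0.319, -0.948, 0.0], [-0.948, -0.319, -0.014], [0.013, 0.004, -1.0]]
force: [-0.3, -0.5, 0.8]
opening: 0.548
```

```bash
python3 - <<'E'
from h import *
plan([.4595,.287,.064],-71.6,n=5)
c=look('wrist','w17',[])
print(at_z(c,(301.5,239),.086).round(4))
E
```

```text
t 15.9 pos [0.4556 0.2882 0.102 ] yaw -71.42 ztilt [ 0.    -0.014] q [ 21.  34. 100.  -1.  46.  93.] d [  3.9  -1.2 -38. ] turn 0.18 rows 5 open 0.548 F [-0.3 -0.5  0.8]
0 [0.4, -0.7, 7.6] 0.0006
4 [0.4, -0.7, 7.6] 0.0006
[0.4766 0.3013 0.086 ]
```

View pics/w17.png

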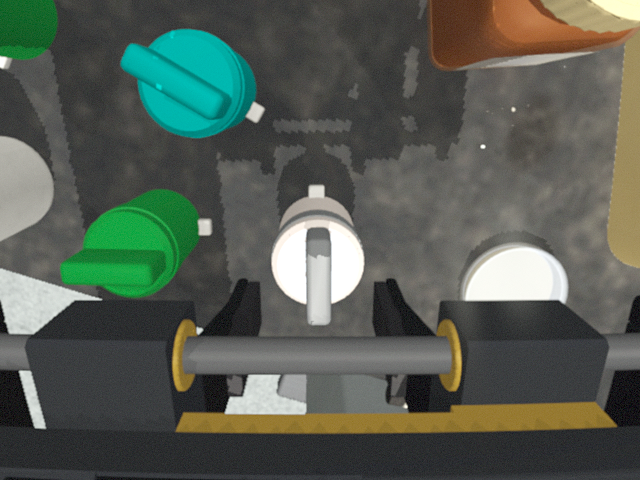

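```bash
python3 - <<'E'
from h import *
c=capture('wrist')
print(at_z(c,(318,276),.086).round(4),at_z(c,(317.5,262),.062).round(4))
E
```

```text
[0.4617 0.2883 0.086 ] [0.4593 0.2874 0.062 ]
```

>>> {"op": "send_rows", "data": {
  "motion": [
    [[0,-1,10],0],
    [[0,-1,10],0],
    [[0,-1,8],0],
    [[0,-1,5],0],
    [[0,0,2],0]
  ]
}}

```text
time_s: 16.42
position: [0.4604, 0.289, 0.0641]
tcp_rot: [[0.318, -0.948, 0.001], [-0.948, -0.318, -0.014], [0.013, 0.003, -1.0]]
force: [-0.9, -0.7, -0.1]
opening: 0.548
```

```bash
python3 - <<'E'
from h import *
plan([.4595,.287,.064],-71.6,n=5)
E
```

```text
t 16.42 pos [0.4604 0.289  0.0641] yaw -71.43 ztilt [ 0.001 -0.014] q [ 21.  38. 101.  -1.  42.  93.] d [-0.9 -2.  -0.1] turn 0.17 rows 5 open 0.548 F [-0.9 -0.7 -0.1]
0 [0.3, 0.3, 0.0] 0.0006
4 [0.3, 0.3, 0.0] 0.0006
```

>>> {"op": "send_rows", "data": {
  "motion": [
    [[1,0,0],0],
    [[0,0,0],0],
    [[0,0,0],0],
    [[0,0,0],0],
    [[0,0,0],0]
  ],
  "gripper": 1.0
}}

```text
time_s: 16.83
position: [0.4607, 0.2877, 0.0636]
tcp_rot: [[0.318, -0.948, 0.0], [-0.948, -0.318, -0.014], [0.013, 0.004, -1.0]]
force: [-0.0, -0.9, -0.3]
opening: 0.259
```

>>> {"op": "send_rows", "data": {
  "motion": [
    [[0,0,0],0],
    [[0,0,0],0],
    [[0,0,0],0],
    [[0,0,0],0],
    [[0,0,0],0]
  ]
}}

```text
time_s: 17.25
position: [0.4607, 0.2878, 0.0642]
tcp_rot: [[0.318, -0.948, 0.001], [-0.948, -0.318, -0.014], [0.013, 0.003, -1.0]]
force: [0.3, -0.4, -2.5]
opening: 0.134
```

>>> {"op": "send_rows", "data": {
  "motion": [
    [[0,0,0],0],
    [[0,0,0],0],
    [[0,0,-3],0],
    [[0,0,-8],0],
    [[0,0,-12],0]
  ]
}}

```text
time_s: 17.67
position: [0.4586, 0.2872, 0.0859]
tcp_rot: [[0.318, -0.948, -0.005], [-0.948, -0.318, -0.016], [0.014, 0.01, -1.0]]
force: [0.2, -0.4, -0.7]
opening: 0.136
```

>>> {"op": "send_rows", "data": {
  "motion": [
    [[0,0,-20],0],
    [[0,0,-25],0],
    [[0,0,-25],0],
    [[0,0,-20],0],
    [[0,0,-5],0]
  ]
}}

```text
time_s: 18.08
position: [0.458, 0.2885, 0.1871]
tcp_rot: [[0.318, -0.948, -0.007], [-0.948, -0.318, -0.017], [0.014, 0.012, -1.0]]
force: [0.9, -0.2, -1.3]
opening: 0.13
```

```bash
python3 - <<'E'
from h import *
plan([.501,-.165,.23],-77,n=16)
c=look('wrist','w18',[])
E
```

```text
t 18.08 pos [0.458  0.2885 0.1871] yaw -71.44 ztilt [-0.007 -0.017] q [21. 27. 96. -1. 58. 93.] d [  43.  -453.5   42.9] turn 5.56 rows 16 open 0.13 F [ 0.9 -0.2 -1.3]
0 [27.8, 6.5, -2.2] 0.0061
5 [27.9, 5.7, -2.2] 0.0061
10 [28.1, 4.8, -2.2] 0.0061
15 [28.2, 3.9, -2.2] 0.0061
```

View pics/w18.png

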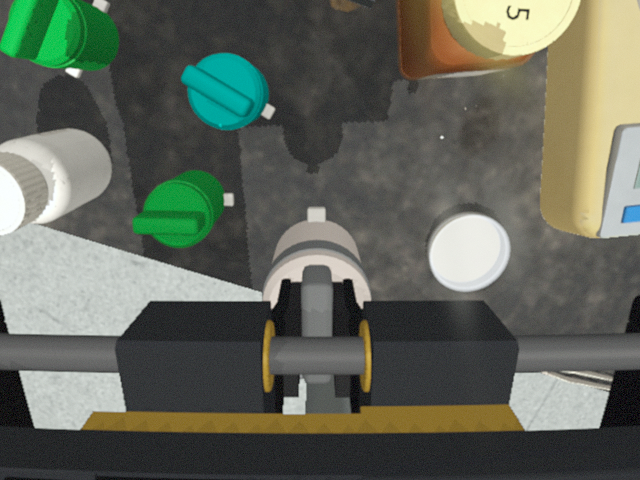

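>>> {"op": "send_rows", "data": {
  "motion": [
    [[20,6,-8],0.006],
    [[28,6,-8],0.006],
    [[30,6,-8],0.006],
    [[30,6,-8],0.006],
    [[30,6,-6],0.006]
  ]
}}

```text
time_s: 18.55
position: [0.4681, 0.149, 0.2241]
tcp_rot: [[0.299, -0.954, -0.013], [-0.954, -0.299, -0.015], [0.011, 0.017, -1.0]]
force: [0.4, 0.1, -1.4]
opening: 0.133
```

>>> {"op": "send_rows", "data": {
  "motion": [
    [[30,5,-3],0.006],
    [[30,5,-3],0.006],
    [[30,5,-3],0.006],
    [[30,5,-3],0.006],
    [[30,5,-3],0.006]
  ]
}}

```text
time_s: 18.97
position: [0.483, -0.0083, 0.2372]
tcp_rot: [[0.27, -0.963, -0.023], [-0.963, -0.27, -0.014], [0.007, 0.026, -1.0]]
force: [1.5, 0.7, -2.2]
opening: 0.134
```

```bash
python3 - <<'E'
from h import *
plan([.47,-.155,.24],-77,n=6)
E
```

```text
t 18.97 pos [ 0.483  -0.0083  0.2372] yaw -74.35 ztilt [-0.023 -0.014] q [-14.  19. 100.  -1.  62.  61.] d [ -13.  -146.7    2.8] turn 2.65 rows 6 open 0.134 F [ 1.5  0.7 -2.2]
0 [23.0, 8.7, -0.1] 0.0077
5 [23.3, 7.8, -0.1] 0.0077
```

>>> {"op": "send_rows", "data": {
  "motion": [
    [[27,8,0],0.008],
    [[27,8,0],0.008],
    [[27,8,0],0.008],
    [[25,8,0],0.008],
    [[20,8,0],0.008]
  ]
}}

```text
time_s: 19.38
position: [0.4733, -0.1479, 0.2341]
tcp_rot: [[0.227, -0.973, -0.03], [-0.974, -0.227, -0.011], [0.004, 0.032, -0.999]]
force: [0.6, 0.1, -1.2]
opening: 0.133
```

>>> {"op": "send_rows", "data": {
  "motion": [
    [[8,4,0],0.008],
    [[0,0,0],0],
    [[0,0,0],0],
    [[0,0,0],0],
    [[0,0,0],0]
  ]
}}

```text
time_s: 19.8
position: [0.4682, -0.1575, 0.2303]
tcp_rot: [[0.213, -0.976, -0.037], [-0.977, -0.213, -0.006], [-0.002, 0.037, -0.999]]
force: [-0.3, -0.9, -1.1]
opening: 0.137
```

```bash
python3 - <<'E'
from h import *
plan([.5005,-.165,.21],-77,n=5)
z=bot.read_state()['position'][2]
c=look('wrist','w19',[('vial',.06),('socket',.075),('cover',z-.064)])
E
```

```text
t 19.8 pos [ 0.4682 -0.1575  0.2303] yaw -77.72 ztilt [-0.037 -0.006] q [-31.  20.  99.  -2.  63.  48.] d [ 32.3  -7.5 -20.3] turn -0.72 rows 5 open 0.137 F [-0.3 -0.9 -1.1]
0 [2.8, -6.1, 3.8] -0.0025
4 [2.9, -6.1, 3.8] -0.0025
vial [333.8 159.3] 0.9 [ 0.5046 -0.1639  0.06  ]
cover [317.7 259.2] 0.6 [ 0.4627 -0.16    0.1663]
```

View pics/w19.png

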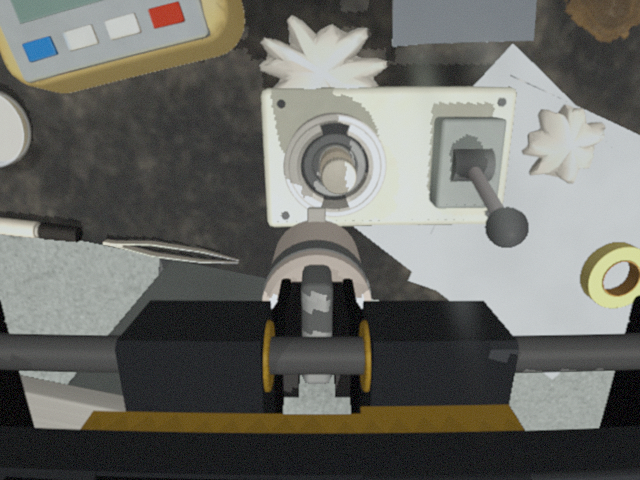

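>>> {"op": "send_rows", "data": {
  "motion": [
    [[4,-7,5],0],
    [[4,-7,5],0],
    [[4,-7,5],0],
    [[3,-6,4],0],
    [[0,-2,0],0]
  ]
}}

```text
time_s: 20.42
position: [0.5036, -0.1664, 0.2091]
tcp_rot: [[0.215, -0.976, -0.033], [-0.977, -0.215, -0.008], [0.0, 0.034, -0.999]]
force: [0.3, 0.2, -1.8]
opening: 0.132
```

```bash
cat >> h.py <<'E'
def ov(c,fn,mx=.5004,my=-.1656,myaw=13,zc=.068,box=(120,400,160,560)):
    s=bot.read_state(); p=s['position']; R=s['tcp_rot']; im=c['image'].copy()
    x0=box[2]; y0=box[0]; B=cv2.resize(im[box[0]:box[1],box[2]:box[3]],None,fx=2,fy=2,interpolation=2); t=np.linspace(0,2*np.pi,73)
    def pl(Q,col): 
        q=(proj(c,Q)-[x0,y0]+.5)*2-.5; cv2.polylines(B,[q.round().astype(int)],True,col,1)
    a=np.radians(myaw); M=np.array([[np.cos(a),-np.sin(a),0],[np.sin(a),np.cos(a),0],[0,0,1]])
    T=lambda P:(M@np.array(P,float).T).T+[mx,my,0]
    ci=lambda r,z:np.c_[r*np.cos(t),r*np.sin(t),z+0*t]
    pl(T(ci(.039,.075)),(0,0,255)); pl(T(ci(.026,.075)),(0,0,255)); pl(T([[-.033,0,.075],[.033,0,.075]]),(255,0,255))
    pl(T([[-.058,-.148,.045],[.058,-.148,.045],[.058,.058,.045],[-.058,.058,.045]]),(0,0,255))
    C=lambda P:(R@(np.array(P,float)*[1,1,1]).T).T+p   # tool coords
    pl(C(ci(.024,.064)),(0,255,0)); 
    pl(C([[-.005,-.031,.061],[.005,-.031,.061],[.005,-.024,.061],[-.005,-.024,.061]]),(0,255,0))
    print('cover base',(p+R[:,2]*.064).round(4)); cv2.imwrite(fn,B)
E
python3 - <<'E'
from h import *
plan([.5005,-.165,.21],-77,n=5)
c=look('wrist','w20',[('socket',.075)])
ov(c,'pics/w20.png')
E
```

```text
t 20.42 pos [ 0.5036 -0.1664  0.2091] yaw -77.58 ztilt [-0.033 -0.008] q [-30.  25.  95.  -2.  62.  49.] d [-3.1  1.4  0.9] turn -0.58 rows 5 open 0.132 F [ 0.3  0.2 -1.8]
0 [-0.4, 0.5, -0.2] -0.002
4 [-0.4, 0.5, -0.2] -0.002
cover base [ 0.5007 -0.1665  0.1456]
```

View pics/w20.png

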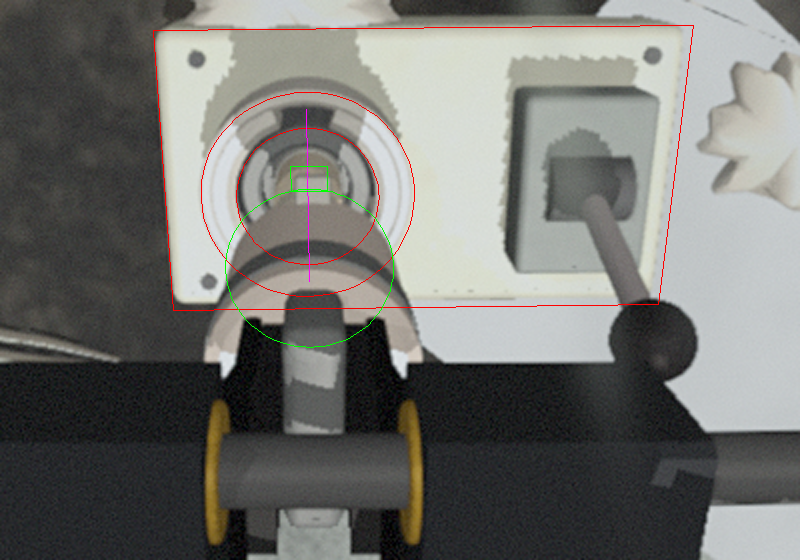

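>>> {"op": "send_rows", "data": {
  "motion": [
    [[-1.2,-1.3,5],-0.005],
    [[-1.2,-1.3,6],-0.005],
    [[0,0,6],0],
    [[0,0,6],0],
    [[0,0,3],0]
  ]
}}

```text
time_s: 20.93
position: [0.5037, -0.1628, 0.1817]
tcp_rot: [[0.226, -0.973, -0.034], [-0.974, -0.226, -0.008], [-0.0, 0.035, -0.999]]
force: [-0.2, 0.4, -1.8]
opening: 0.137
```

```bash
python3 - <<'E'
from h import *
plan([.5005,-.165,.15],-77,n=5)
c=look('wrist','w21',[('socket',.075)])
ov(c,'pics/w21.png')
E
```

```text
t 20.93 pos [ 0.5037 -0.1628  0.1817] yaw -76.92 ztilt [-0.034 -0.008] q [-29.  27.  97.  -2.  58.  49.] d [ -3.2  -2.2 -31.7] turn 0.08 rows 5 open 0.137 F [-0.2  0.4 -1.8]
0 [0.3, 0.5, 6.4] 0.0003
4 [0.3, 0.5, 6.4] 0.0003
cover base [ 0.5014 -0.1632  0.1178]
```

View pics/w21.png

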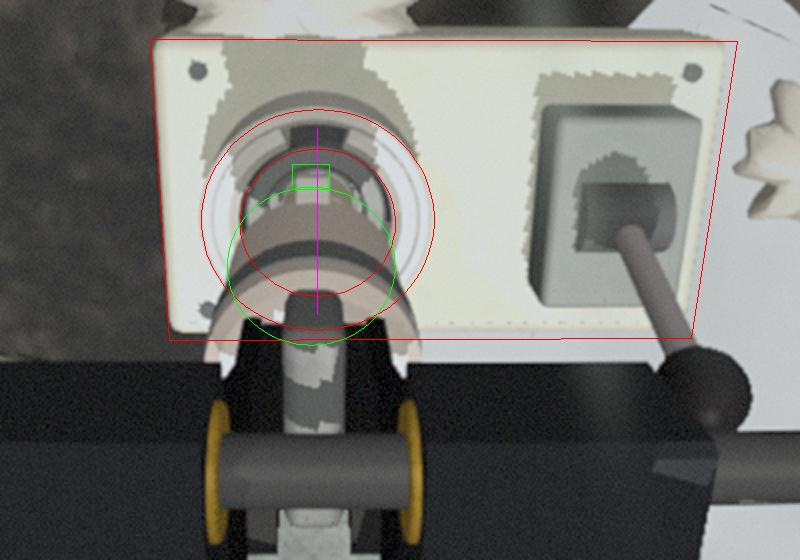

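```bash
python3 - <<'E'
from h import *
c=capture('wrist'); im=c['image']
cv2.imwrite('pics/w22.png',cv2.resize(im[150:290,250:390],None,fx=4.2,fy=4.2,interpolation=2))
K,d,R,t=cam(c); print(K,(-R.T@t),R.round(3))
s=bot.read_state(); print(s['position'], (s['tcp_rot'].T@((-R.T@t)-s['position'])).round(4))
E
```

```text
[[419.58616141   0.         316.48037903]
 [  0.         419.58616141 232.6318959 ]
 [  0.           0.           1.        ]] [ 0.58878162 -0.14388843  0.3408016 ] [[ 0.224 -0.975 -0.   ]
 [-0.921 -0.212  0.326]
 [-0.318 -0.073 -0.945]]
[ 0.50402016 -0.16302263  0.18227388] [ 0.0005 -0.0814 -0.1614]
```

View pics/w22.png

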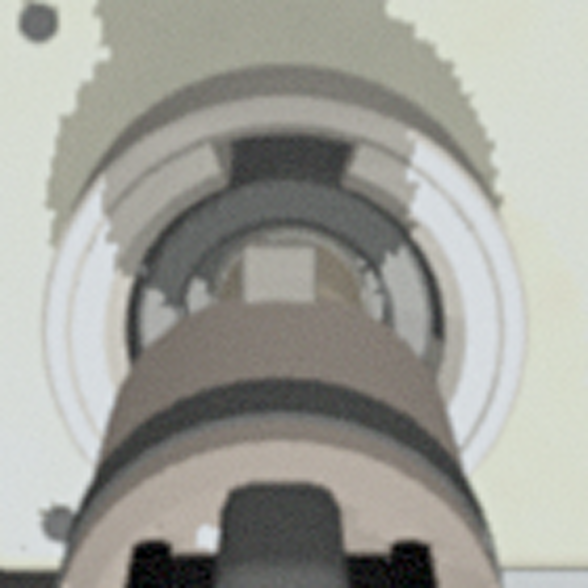

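```bash
cat > m.py <<'E'
from h import *
def meas(c,top,left,right,lug,box0=(250,150),f=4.2):
    s=bot.read_state(); p=s['position']; R=s['tcp_rot']
    P=lambda q: np.array(q)/f+np.array(box0)
    from scipy.optimize import least_squares
    def res(v):
        t=np.linspace(0,2*np.pi,721); q=proj(c,np.c_[v[0]+.039*np.cos(t),v[1]+.039*np.sin(t),v[2]+0*t])
        return [q[:,0].min()-P(left)[0],q[:,0].max()-P(right)[0],q[:,1].min()-P(top)[1]]
    for zfix in (True,False):
        r=least_squares(lambda v: res([v[0],v[1],.075 if zfix else v[2]]),[.5,-.165,.075],x_scale=[.01]*3,diff_step=1e-3); print('collar',r.x.round(4),np.round(r.fun,2))
    # lug: bottom end edge at tool (ox, oy-.031, .064)
    o,d=ray(c,P(lug)); ot=R.T@(o-p); dt=R.T@d; k=(.064-ot[2])/dt[2]; h=ot+dt*k
    off=h-[0,-.031,.064]; print('cover offset in tool mm',(off*1000).round(1)); b=p+R@(np.array([0,0,.064])+off*[1,1,0]); print('cover base',b.round(4)); return b
E
python3 - <<'E'
from m import *
c=capture('wrist'); meas(c,(285,95),(43,310),(526,310),(280,243))
E
```

```text
collar [ 0.5016 -0.1652  0.075 ] [-0.69  0.69  0.06]
collar [ 0.501  -0.1654  0.0716] [-0. -0.  0.]
cover offset in tool mm [0.5 4.4 0. ]
cover base [ 0.4981 -0.1653  0.1188]
```

>>> {"op": "send_rows", "data": {
  "motion": [
    [[0,-2.5,4],0],
    [[0,0,6],0],
    [[0,0,6],0],
    [[0,0,5],0],
    [[0,0,2],0]
  ]
}}

```text
time_s: 21.55
position: [0.5076, -0.1636, 0.159]
tcp_rot: [[0.226, -0.974, -0.028], [-0.974, -0.226, -0.011], [0.004, 0.03, -1.0]]
force: [-0.1, 0.2, -2.4]
opening: 0.142
```

```bash
python3 - <<'E'
from h import *
plan([.5005,-.165,.15],-77,n=5)
c=look('wrist','w21',[('socket',.075)]);im=c['image']
cv2.imwrite('pics/w23.png',cv2.resize(im[150:290,250:390],None,fx=4.2,fy=4.2,interpolation=2))
E
```

```text
t 21.55 pos [ 0.5076 -0.1636  0.159 ] yaw -76.94 ztilt [-0.028 -0.011] q [-29.  29.  98.  -2.  55.  49.] d [-7.1 -1.4 -9. ] turn 0.06 rows 5 open 0.142 F [-0.1  0.2 -2.4]
0 [-0.1, 1.4, 1.8] 0.0002
4 [-0.1, 1.4, 1.8] 0.0002
```

View pics/w23.png

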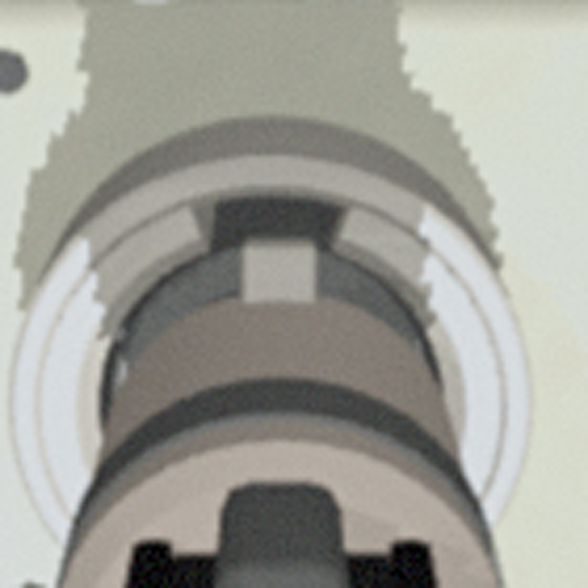

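```bash
python3 - <<'E'
from m import *
c=capture('wrist'); b=meas(c,(278,157),(10,395),(530,395),(281,243))
ov(c,'pics/w24.png')
E
```

```text
collar [ 0.5006 -0.1648  0.075 ] [-0.84  0.84  0.08]
collar [ 0.4999 -0.165   0.0715] [-0.  0.  0.]
cover offset in tool mm [0.7 4.4 0. ]
cover base [ 0.5019 -0.1661  0.0958]
cover base [ 0.506  -0.1644  0.0956]
```

View pics/w24.png

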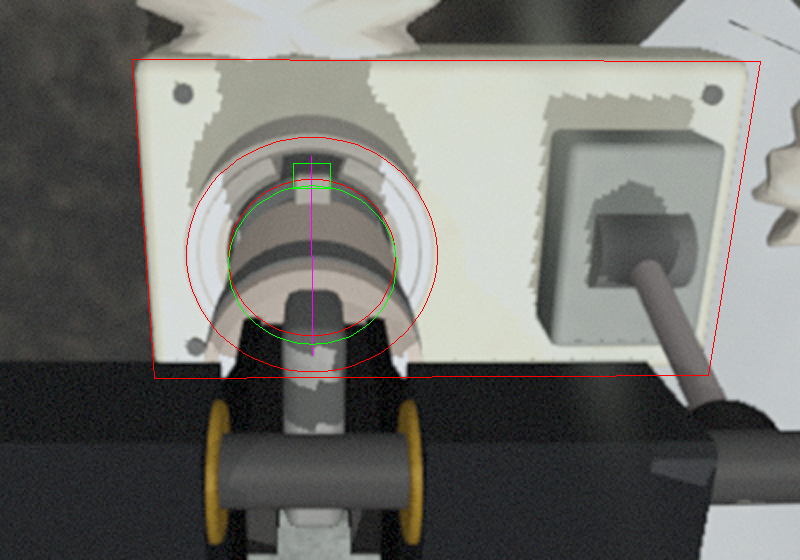

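>>> {"op": "send_rows", "data": {
  "motion": [
    [[-0.7,1,3],0],
    [[0,0,4],0],
    [[0,0,4],0],
    [[0,0,2],0],
    [[0,0,1],0]
  ]
}}

```text
time_s: 22.12
position: [0.5068, -0.1638, 0.1451]
tcp_rot: [[0.226, -0.974, -0.026], [-0.974, -0.226, -0.012], [0.006, 0.028, -1.0]]
force: [0.8, -0.3, -1.6]
opening: 0.134
```

```bash
python3 - <<'E'
from h import *
plan([.5005,-.165,.15],-77,n=5)
c=look('wrist','w25',[('socket',.075)]);im=c['image']
cv2.imwrite('pics/w25.png',cv2.resize(im[150:290,250:390],None,fx=4.2,fy=4.2,interpolation=2))
E
```

```text
t 22.12 pos [ 0.5068 -0.1638  0.1451] yaw -76.94 ztilt [-0.026 -0.012] q [-29.  30.  99.  -2.  52.  49.] d [-6.3 -1.2  4.9] turn 0.06 rows 5 open 0.134 F [ 0.8 -0.3 -1.6]
0 [-0.0, 1.3, -0.9] 0.0002
4 [-0.0, 1.3, -0.9] 0.0002
```

View pics/w25.png

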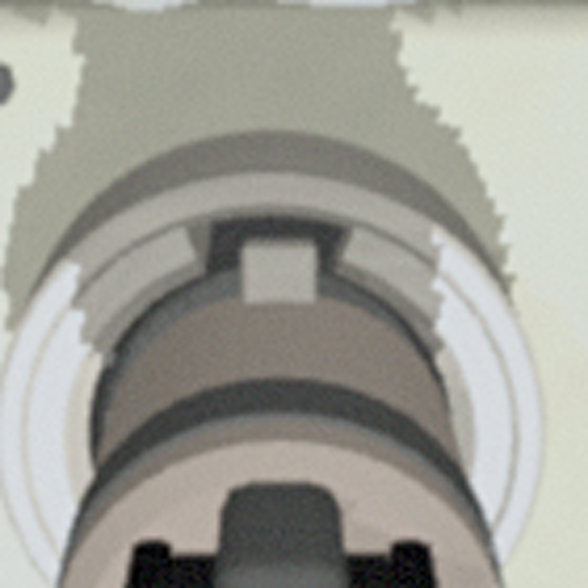

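```bash
python3 - <<'E'
from m import *
c=capture('wrist'); b=meas(c,(270,172),(-2,420),(543,420),(281,243))
f=lambda q:(q-[250,150])*4.2
a=np.radians(13)
for m in ([.5,-.165,0],[.5,-.165,-.0035]):
    m=np.array(m); u=np.array([np.cos(a),np.sin(a),0])
    print('groove r33',f(proj(c,m+u*.033+[0,0,.075])).round(0),'bore26',f(proj(c,m+u*.026+[0,0,.075])).round(0),'collar',f(proj(c,m+u*.039+[0,0,.075])).round(0),'lug tip centred',f(proj(c,m+u*.031+[0,0,.0811])).round(0))
E
```

```text
collar [ 0.5011 -0.165   0.075 ] [-1.3   1.31  0.13]
collar [ 0.5001 -0.1652  0.0701] [-0.  0.  0.]
cover offset in tool mm [0.9 4.3 0. ]
cover base [ 0.5013 -0.1664  0.0816]
groove r33 [[269. 224.]] bore26 [[269. 274.]] collar [[269. 180.]] lug tip centred [[269. 251.]]
groove r33 [[269. 218.]] bore26 [[269. 267.]] collar [[269. 175.]] lug tip centred [[269. 243.]]
```

>>> {"op": "send_rows", "data": {
  "motion": [
    [[-1.6,0,0],0],
    [[0,0,2],0],
    [[0,0,2],0],
    [[0,0,1],0],
    [[0,0,0],0]
  ]
}}

```text
time_s: 22.68
position: [0.5069, -0.1624, 0.1405]
tcp_rot: [[0.226, -0.974, -0.024], [-0.974, -0.226, -0.013], [0.007, 0.027, -1.0]]
force: [0.3, 0.7, -1.8]
opening: 0.136
```

```bash
python3 - <<'E'
from h import *
plan([.5005,-.165,.15],-77,n=5)
c=look('wrist','w26',[]);im=c['image']
cv2.imwrite('pics/w26.png',cv2.resize(im[150:290,250:390],None,fx=4.2,fy=4.2,interpolation=2))
E
```

```text
t 22.68 pos [ 0.5069 -0.1624  0.1405] yaw -76.93 ztilt [-0.024 -0.013] q [-29.  30.  99.  -2.  52.  49.] d [-6.4 -2.6  9.5] turn 0.07 rows 5 open 0.136 F [ 0.3  0.7 -1.8]
0 [0.2, 1.4, -1.9] 0.0002
4 [0.2, 1.4, -1.9] 0.0002
```

View pics/w26.png

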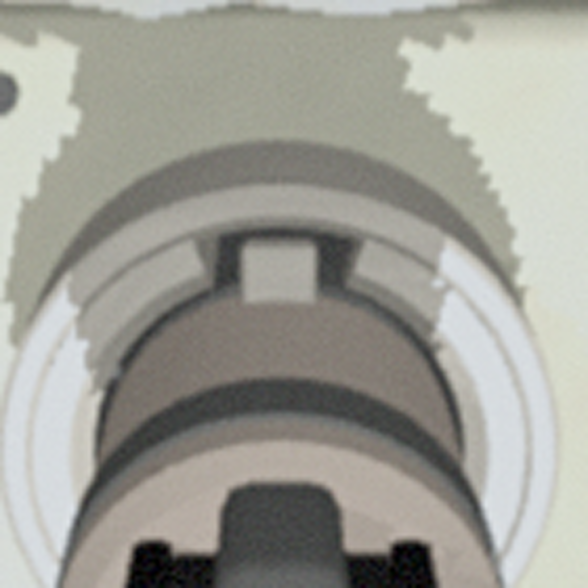

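>>> {"op": "send_rows", "data": {
  "motion": [
    [[0,0,2],0],
    [[0,0,2],0],
    [[0,0,2],0],
    [[0,0,1],0],
    [[0,0,0],0]
  ]
}}

```text
time_s: 23.15
position: [0.5065, -0.1625, 0.133]
tcp_rot: [[0.226, -0.974, -0.025], [-0.974, -0.226, -0.013], [0.007, 0.027, -1.0]]
force: [0.6, 0.4, -1.8]
opening: 0.135
```

```bash
python3 - <<'E'
from h import *
plan([.5005,-.165,.132],-77,n=5)
c=look('wrist','w27',[]);im=c['image']
cv2.imwrite('pics/w27.png',cv2.resize(im[150:290,250:390],None,fx=4.2,fy=4.2,interpolation=2))
E
```

```text
t 23.15 pos [ 0.5065 -0.1625  0.133 ] yaw -76.93 ztilt [-0.025 -0.013] q [-29.  31.  99.  -2.  51.  49.] d [-6.  -2.5 -1. ] turn 0.07 rows 5 open 0.135 F [ 0.6  0.4 -1.8]
0 [0.2, 1.3, 0.2] 0.0002
4 [0.2, 1.3, 0.2] 0.0002
```

View pics/w27.png

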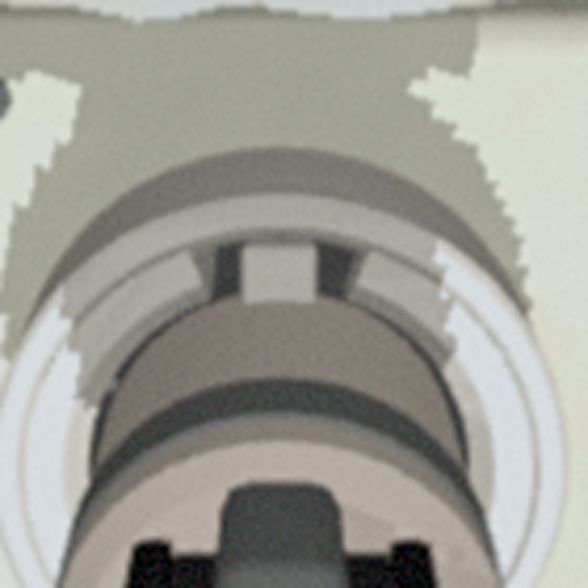

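>>> {"op": "send_rows", "data": {
  "motion": [
    [[0,0,2],0],
    [[0,0,2],0],
    [[0,0,2],0],
    [[0,0,1],0],
    [[0,0,0],0]
  ]
}}

```text
time_s: 23.62
position: [0.5066, -0.1627, 0.1275]
tcp_rot: [[0.226, -0.974, -0.024], [-0.974, -0.226, -0.013], [0.008, 0.026, -1.0]]
force: [-1.8, 0.9, 4.0]
opening: 0.139
```

>>> {"op": "send_rows", "data": {
  "motion": [
    [[0,0,2],0],
    [[0,0,2],0],
    [[0,0,1],0],
    [[0,0,0],0],
    [[0,0,0],0]
  ]
}}

```text
time_s: 24.03
position: [0.5066, -0.1627, 0.1246]
tcp_rot: [[0.226, -0.974, -0.023], [-0.974, -0.226, -0.014], [0.009, 0.025, -1.0]]
force: [-2.0, 0.4, 4.4]
opening: 0.134
```

```bash
python3 - <<'E'
from h import *
plan([.5005,-.165,.12],-77,n=5)
c=look('wrist','w28',[]);im=c['image']
cv2.imwrite('pics/w28.png',cv2.resize(im[150:290,250:390],None,fx=4.2,fy=4.2,interpolation=2))
E
```

```text
t 24.03 pos [ 0.5066 -0.1627  0.1246] yaw -76.91 ztilt [-0.023 -0.014] q [-29.  32. 100.  -2.  49.  49.] d [-6.1 -2.3 -4.6] turn 0.09 rows 5 open 0.134 F [-2.   0.4  4.4]
0 [0.2, 1.3, 1.0] 0.0003
4 [0.2, 1.3, 1.0] 0.0003
```

View pics/w28.png

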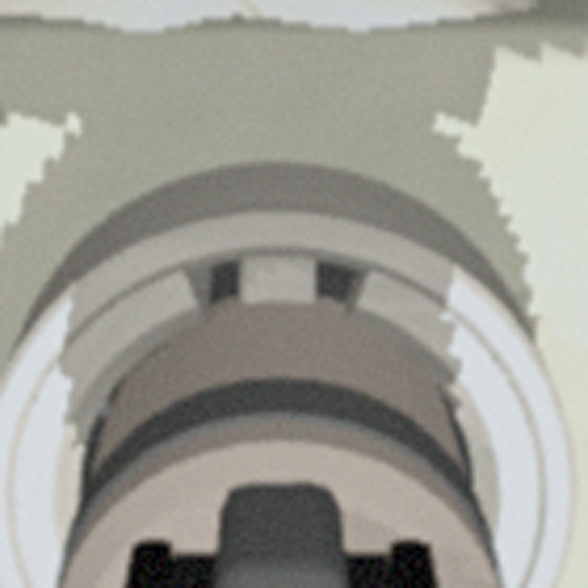

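>>> {"op": "send_rows", "data": {
  "motion": [
    [[0,0,2.5],0],
    [[0,0,2.5],0],
    [[0,0,2],0],
    [[0,0,0.5],0],
    [[0,0,0.3],0]
  ]
}}

```text
time_s: 24.5
position: [0.5066, -0.1627, 0.12]
tcp_rot: [[0.227, -0.974, -0.021], [-0.974, -0.226, -0.015], [0.01, 0.024, -1.0]]
force: [-2.0, 1.4, 7.4]
opening: 0.139
```

```bash
python3 - <<'E'
from h import *
plan([.5005,-.165,.119],-77,n=5)
E
```

```text
t 24.5 pos [ 0.5066 -0.1627  0.12  ] yaw -76.9 ztilt [-0.021 -0.015] q [-29.  32. 100.  -2.  49.  49.] d [-6.1 -2.3 -1. ] turn 0.1 rows 5 open 0.139 F [-2.   1.4  7.4]
0 [0.2, 1.3, 0.2] 0.0003
4 [0.2, 1.3, 0.2] 0.0003
```

```bash
python3 - <<'E'
from h import *
c=capture('wrist'); s=bot.read_state(); p=s['position'];R=s['tcp_rot']
P=lambda t: proj(c,p+R@np.array(t)).ravel().round(1)
for d in (0,.003,.006):
    print(d,'bar front top',P([0,-.022+d,-.022]),'front bottom',P([0,-.022+d,.002]),'rear top',P([0,.022+d,-.022]),'bell top edge',P([0,-.024+d,.002]))
for z in (0,-.019): print('finger pad edges z',z,P([.006,-.0095,z]),P([.006,.0095,z]),P([-.006,-.0095,z]))
cv2.imwrite('pics/w29.png',cv2.resize(c['image'][220:430,210:430],None,fx=2.8,fy=2.8,interpolation=2))
E
```

```text
0 bar front top [314.5 277.2] front bottom [314.7 254.4] rear top [314.8 380.2] bell top edge [314.7 249.9]
0.003 bar front top [314.5 284.8] front bottom [314.7 261.2] rear top [314.9 386.6] bell top edge [314.7 256.7]
0.006 bar front top [314.5 292.4] front bottom [314.8 267.9] rear top [314.9 392.9] bell top edge [314.7 263.4]
finger pad edges z 0 [329.1 284. ] [328.8 324.3] [300.5 284.1]
finger pad edges z -0.019 [330.5 304.7] [330.1 348.5] [298.7 304.7]
```

View pics/w29.png

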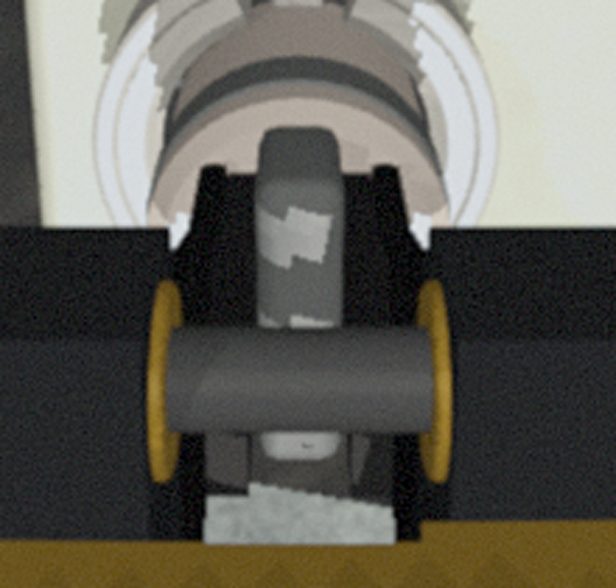

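>>> {"op": "send_rows", "data": {
  "motion": [
    [[0,0,1],0],
    [[0,0,0.7],0],
    [[0.2,0,0.3],0.06],
    [[0.3,0,0.3],0.1],
    [[0.3,0,0.3],0.1]
  ]
}}

```text
time_s: 24.97
position: [0.5065, -0.1628, 0.1211]
tcp_rot: [[-0.04, -0.999, -0.021], [-0.999, 0.04, -0.015], [0.015, 0.02, -1.0]]
force: [-2.5, 1.5, 7.1]
opening: 0.133
```

```bash
cat > chk.py <<'E'
from h import *
s=bot.read_state(); p=s['position'];R=s['tcp_rot']
print('t',s['time_s'],'pos',p.round(4),'yaw',np.degrees(np.arctan2(R[1,0],R[0,0])).round(1),'F',s['force'].round(1),'Ft',(R.T@s['force']).round(1),'M',s['moment'].round(2),'C3.2',(p+R@np.array([0,.0032,.064])).round(4),'C2',(p+R@np.array([0,.002,.064])).round(4),'C4.4',(p+R@np.array([0,.0044,.064])).round(4),'q6',s['joint_positions'][5].round(1),'op',round(s['opening'],3))
E
python3 chk.py
```

```text
t 24.9667 pos [ 0.5065 -0.1628  0.1211] yaw -92.3 F [-2.5  1.5  7.1] Ft [-1.2  2.7 -7. ] M [0.36 0.44 0.03] C3.2 [ 0.502  -0.1637  0.0572] C2 [ 0.5032 -0.1637  0.0572] C4.4 [ 0.5008 -0.1636  0.0572] q6 64.4 op 0.133
```

>>> {"op": "send_rows", "data": {
  "motion": [
    [[0.5,0,1.2],0.1],
    [[0.5,0,1.0],0.1],
    [[0.5,0,0.8],0.1],
    [[0.5,0,0.8],0.1],
    [[0.3,0,0.8],0.1]
  ]
}}

```text
time_s: 25.38
position: [0.5052, -0.1644, 0.1202]
tcp_rot: [[-0.534, -0.845, -0.021], [-0.845, 0.534, -0.015], [0.024, 0.01, -1.0]]
force: [-2.9, 0.9, 7.8]
opening: 0.134
```

```bash
python3 chk.py; python3 - <<'E'
from h import *
c=look('wrist','w30',[])
E
```

```text
t 25.3833 pos [ 0.5052 -0.1644  0.1202] yaw -122.3 F [-2.9  0.9  7.8] Ft [ 1.   3.  -7.7] M [0.24 0.54 0.09] C3.2 [ 0.5012 -0.1636  0.0562] C2 [ 0.5022 -0.1643  0.0562] C4.4 [ 0.5002 -0.163   0.0562] q6 94.2 op 0.134
```

View pics/w30.png

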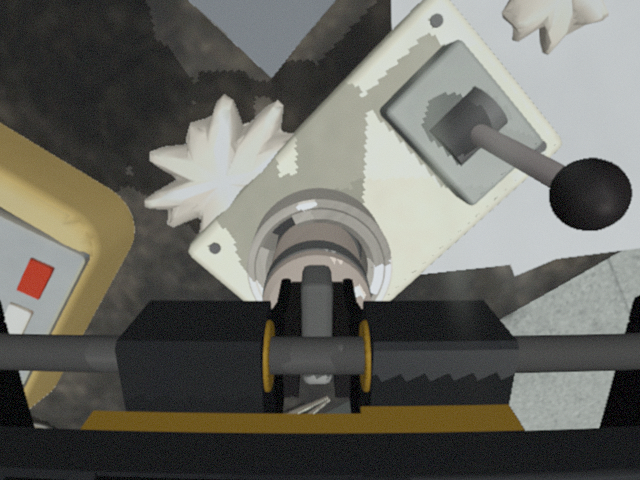

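>>> {"op": "send_rows", "data": {
  "motion": [
    [[0.4,0,1.0],0.1],
    [[0.4,0,1.0],0.1],
    [[0.4,0,1.0],0.1],
    [[0.4,0,0.9],0.1],
    [[0.4,0,0.9],0.1]
  ]
}}

```text
time_s: 25.85
position: [0.5035, -0.1658, 0.1193]
tcp_rot: [[-0.886, -0.464, -0.02], [-0.464, 0.886, -0.016], [0.025, -0.005, -1.0]]
force: [-2.1, 0.8, 7.7]
opening: 0.138
```

```bash
python3 chk.py
```

```text
t 25.85 pos [ 0.5035 -0.1658  0.1193] yaw -152.4 F [-2.1  0.8  7.7] Ft [ 1.7  1.7 -7.7] M [0.45 0.39 0.14] C3.2 [ 0.5007 -0.164   0.0553] C2 [ 0.5013 -0.165   0.0553] C4.4 [ 0.5001 -0.1629  0.0553] q6 124.1 op 0.138
```

>>> {"op": "send_rows", "data": {
  "motion": [
    [[0.4,0,0.9],0.1],
    [[0.4,0,0.8],0.1],
    [[0.2,0,0.6],0.07],
    [[0,0,0.4],0],
    [[0,0,0.3],0]
  ]
}}

```text
time_s: 26.27
position: [0.5023, -0.1661, 0.1202]
tcp_rot: [[-0.981, -0.195, -0.019], [-0.195, 0.981, -0.017], [0.022, -0.013, -1.0]]
force: [-1.3, 1.7, 6.9]
opening: 0.133
```

```bash
python3 chk.py;  python3 - <<'E'
from h import *
c=look('wrist','w31',[])
E
```

```text
t 26.2667 pos [ 0.5023 -0.1661  0.1202] yaw -168.8 F [-1.3  1.7  6.9] Ft [ 1.1  1.8 -6.9] M [0.48 0.43 0.06] C3.2 [ 0.5004 -0.164   0.0562] C2 [ 0.5007 -0.1652  0.0562] C4.4 [ 0.5002 -0.1628  0.0562] q6 140.4 op 0.133
```

View pics/w31.png

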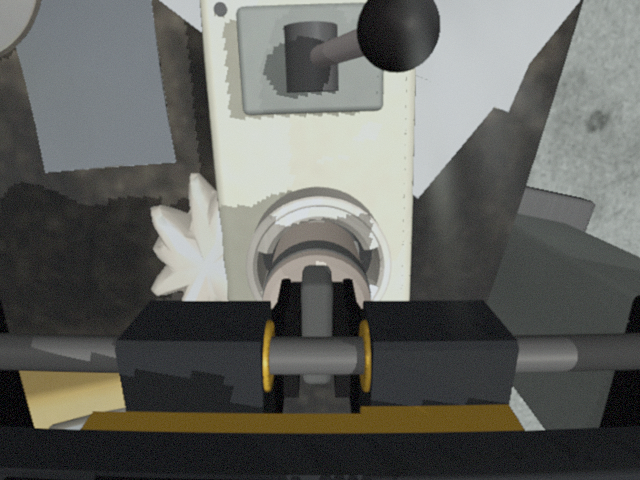

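>>> {"op": "send_rows", "data": {
  "motion": [
    [[0,0,-1],0],
    [[0,0,-1.5],0],
    [[0,0,-1.5],0],
    [[0,0,-1.5],0],
    [[0,0,-1],0]
  ]
}}

```text
time_s: 26.73
position: [0.5021, -0.1661, 0.128]
tcp_rot: [[-0.98, -0.196, -0.019], [-0.195, 0.981, -0.018], [0.022, -0.014, -1.0]]
force: [1.6, -3.1, -14.1]
opening: 0.139
```

```bash
python3 chk.py
```

```text
t 26.7333 pos [ 0.5021 -0.1661  0.128 ] yaw -168.7 F [  1.6  -3.1 -14.1] Ft [-1.3 -3.1 14.1] M [-0.1  -0.36  0.03] C3.2 [ 0.5003 -0.1641  0.064 ] C2 [ 0.5005 -0.1653  0.064 ] C4.4 [ 0.5    -0.1629  0.064 ] q6 140.4 op 0.139
```

>>> {"op": "send_rows", "data": {
  "motion": [
    [[0,0,0.6],0],
    [[0,0,0.3],0],
    [[0,0,0],0],
    [[0,0,0],0],
    [[0,0,0],0]
  ]
}}

```text
time_s: 27.15
position: [0.5023, -0.1659, 0.1276]
tcp_rot: [[-0.98, -0.196, -0.019], [-0.195, 0.981, -0.017], [0.022, -0.013, -1.0]]
force: [-1.3, -1.1, 2.0]
opening: 0.135
```

>>> {"op": "send_rows", "data": {
  "motion": [
    [[0,0,0],0],
    [[0,0,0],0],
    [[0,0,0],0],
    [[0,0,0],0],
    [[0,0,0],0]
  ],
  "gripper": 0.5
}}

```text
time_s: 27.57
position: [0.5032, -0.1665, 0.1269]
tcp_rot: [[-0.981, -0.195, -0.017], [-0.195, 0.981, -0.018], [0.02, -0.015, -1.0]]
force: [-0.6, 0.6, 1.4]
opening: 0.424
```

>>> {"op": "send_rows", "data": {
  "motion": [
    [[0,0,-8],0],
    [[0,0,-20],0],
    [[0,0,-30],0],
    [[0,0,-35],0],
    [[0,0,-25],0]
  ]
}}

```text
time_s: 27.98
position: [0.5016, -0.1623, 0.2439]
tcp_rot: [[-0.98, -0.195, -0.031], [-0.195, 0.981, -0.01], [0.033, -0.003, -0.999]]
force: [0.7, -0.3, -0.7]
opening: 0.498
```

>>> {"op": "send_rows", "data": {
  "motion": [
    [[0,5,-10],0],
    [[0,10,0],0],
    [[0,10,0],0],
    [[0,10,0],0],
    [[0,0,0],0]
  ],
  "gripper": 1.0
}}

```text
time_s: 28.4
position: [0.4975, -0.1265, 0.2611]
tcp_rot: [[-0.981, -0.194, -0.018], [-0.194, 0.981, -0.016], [0.021, -0.012, -1.0]]
force: [-0.3, -0.1, -0.6]
opening: 0.205
```

```bash
python3 chk.py;  python3 - <<'E'
from h import *
c=look('wrist','w32',[('lever_tip',.137),('cover',.064),('socket',.075)])
E
```

```text
t 28.4 pos [ 0.4975 -0.1265  0.2611] yaw -168.8 F [-0.3 -0.1 -0.6] Ft [ 0.3 -0.1  0.6] M [ 0.13 -0.03 -0.01] C3.2 [ 0.4957 -0.1244  0.1971] C2 [ 0.4959 -0.1255  0.1971] C4.4 [ 0.4954 -0.1232  0.1971] q6 143.4 op 0.205
lever_tip [356.1   2.8] 0.69 [ 0.4995 -0.2738  0.137 ]
cover [323.  161.3] 0.8 [ 0.4962 -0.1649  0.064 ]
```

View pics/w32.png

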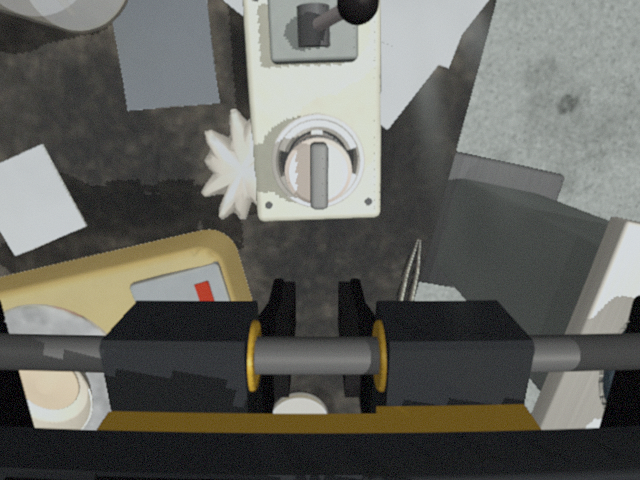

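```bash
python3 - <<'E'
from h import *
plan([.436,-.288,.24],-167,vmax=30)
E
```

```text
t 28.6 pos [ 0.4987 -0.129   0.2612] yaw -168.9 ztilt [-0.017 -0.018] q [-26.  19.  94.  -1.  67. 143.] d [ -62.7 -159.   -21.2] turn -1.9 rows 6 open 0.043 F [-0.1 -0.5  0.6]
0 [15.3, -23.9, 4.2] -0.0055
5 [15.9, -23.5, 4.2] -0.0055
```

>>> {"op": "send_rows", "data": {
  "motion": [
    [[16,-24,3],-0.005],
    [[16,-25,3],-0.005],
    [[16,-25,3],-0.005],
    [[16,-25,3],-0.005],
    [[16,-25,3],-0.005]
  ]
}}

```text
time_s: 29.02
position: [0.4459, -0.2677, 0.2464]
tcp_rot: [[-0.974, -0.228, -0.019], [-0.228, 0.974, -0.014], [0.021, -0.009, -1.0]]
force: [0.2, 0.8, 0.1]
opening: 0.003
```

>>> {"op": "send_rows", "data": {
  "motion": [
    [[15,-24,3],-0.005],
    [[0,0,0],0],
    [[0,0,0],0],
    [[0,0,0],0],
    [[0,0,0],0]
  ]
}}

```text
time_s: 29.43
position: [0.4334, -0.303, 0.2403]
tcp_rot: [[-0.975, -0.223, -0.023], [-0.223, 0.975, -0.013], [0.025, -0.008, -1.0]]
force: [-0.0, 1.0, -0.4]
opening: 0.005
```

```bash
python3 - <<'E'
from h import *
plan([.436,-.288,.125],None,n=6)
c=look('wrist','w33',[('lever_tip',.14)])
c=look('scene','s33',[('lever_tip',.14)])
cv2.imwrite('pics/s33.png',cv2.resize(c['image'][140:300,270:470],None,fx=3,fy=3))
E
```

```text
t 29.43 pos [ 0.4334 -0.303   0.2403] yaw -167.12 ztilt [-0.023 -0.013] q [-46.  22.  94.  -2.  64. 122.] d [   2.6   15.  -115.3] turn 0 rows 6 open 0.005 F [-0.   1.  -0.4]
0 [-1.5, 2.5, 19.2] 0.0
5 [-1.5, 2.5, 19.2] 0.0
lever_tip [207.7 258.1] 0.65 [ 0.4992 -0.2726  0.14  ]
lever_tip [347.7 218.9] 0.18 [ 0.4546 -0.1122  0.14  ]
```

View pics/w33.png

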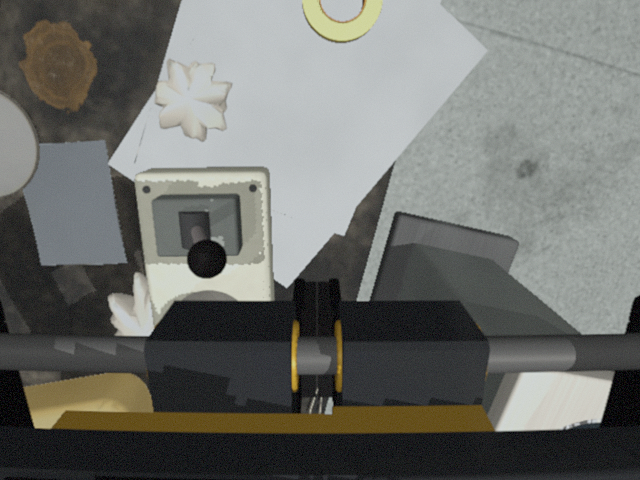

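>>> {"op": "send_rows", "data": {
  "motion": [
    [[-1,4,20],0],
    [[-1,4,24],0],
    [[0,4,24],0],
    [[0,3,24],0],
    [[0,0,15],0]
  ]
}}

```text
time_s: 30.05
position: [0.4363, -0.2894, 0.1365]
tcp_rot: [[-0.973, -0.231, -0.009], [-0.23, 0.973, -0.026], [0.015, -0.024, -1.0]]
force: [0.3, -0.5, -0.2]
opening: 0.008
```

```bash
python3 - <<'E'
from h import *
plan([.436,-.288,.125],None,n=1)
plan([.532,-.2655,.125],None,n=8)
E
```

```text
t 30.05 pos [ 0.4363 -0.2894  0.1365] yaw -166.68 ztilt [-0.009 -0.026] q [-45.  30. 102.  -2.  48. 123.] d [ -0.3   1.4 -11.5] turn 0 rows 1 open 0.008 F [ 0.3 -0.5 -0.2]
0 [-0.2, 1.7, 11.5] 0.0
t 30.05 pos [ 0.4363 -0.2894  0.1365] yaw -166.68 ztilt [-0.009 -0.026] q [-45.  30. 102.  -2.  48. 123.] d [ 95.7  23.9 -11.5] turn 0 rows 8 open 0.008 F [ 0.3 -0.5 -0.2]
0 [-12.4, 0.2, 1.3] 0.0
5 [-12.4, 0.2, 1.3] 0.0
7 [-12.4, 0.2, 1.3] 0.0
```

>>> {"op": "send_rows", "data": {
  "motion": [
    [[0,1,11],0],
    [[-10,0,1],0],
    [[-12,0,0],0],
    [[-12,0,0],0],
    [[-12,0,0],0]
  ]
}}

```text
time_s: 30.47
position: [0.4825, -0.2734, 0.1215]
tcp_rot: [[-0.972, -0.233, -0.014], [-0.233, 0.972, -0.022], [0.019, -0.018, -1.0]]
force: [-2.4, -0.8, 2.6]
opening: 0.008
```

>>> {"op": "send_rows", "data": {
  "motion": [
    [[-10,0,0],0],
    [[-10,0,0],0],
    [[-10,0,0],0],
    [[-8,0,0],0],
    [[0,0,0],0]
  ]
}}

```text
time_s: 30.88
position: [0.5297, -0.2634, 0.1244]
tcp_rot: [[-0.971, -0.238, -0.007], [-0.238, 0.971, -0.027], [0.013, -0.025, -1.0]]
force: [0.4, -0.5, 0.2]
opening: 0.007
```

```bash
python3 - <<'E'
from h import *
plan([.534,-.2655,.125],None,n=3)
c=look('wrist','w34',[('lever_tip',.14)])
E
```

```text
t 30.88 pos [ 0.5297 -0.2634  0.1244] yaw -166.26 ztilt [-0.007 -0.027] q [-36.  35.  92.  -2.  52. 131.] d [ 4.3 -2.1  0.6] turn 0 rows 3 open 0.007 F [ 0.4 -0.5  0.2]
0 [-1.2, -1.0, -0.2] 0.0
2 [-1.2, -1.0, -0.2] 0.0
```

View pics/w34.png

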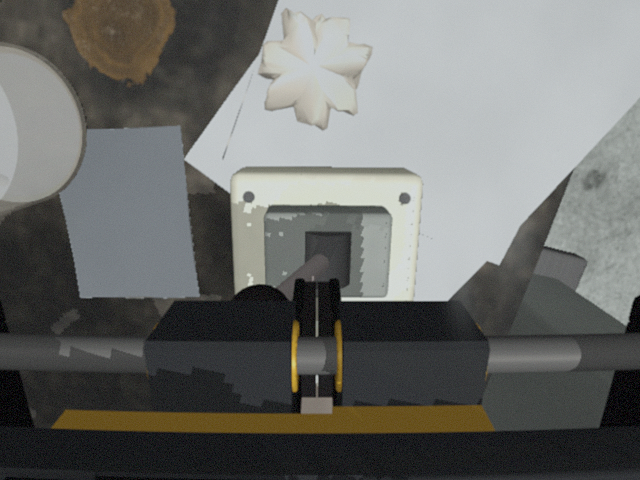

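>>> {"op": "send_rows", "data": {
  "motion": [
    [[-5,-0.5,0],0],
    [[-4,0,0],0],
    [[-3,0,0],0],
    [[-1,0,0],0],
    [[0,0,0],0]
  ]
}}

```text
time_s: 31.4
position: [0.5388, -0.2608, 0.123]
tcp_rot: [[-0.972, -0.235, -0.013], [-0.235, 0.972, -0.025], [0.019, -0.021, -1.0]]
force: [-1.3, 0.2, 0.8]
opening: 0.006
```

```bash
python3 chk.py; python3 - <<'E'
from h import *
c=look('wrist','w35',[('lever_tip',.137)])
for n in ('top','scene'):
  c=look(n,n+'35',[('lever_tip',.137)])
E
```

```text
t 31.4 pos [ 0.5388 -0.2608  0.123 ] yaw -166.4 F [-1.3  0.2  0.8] Ft [ 1.3  0.5 -0.8] M [ 0.16  0.13 -0.04] C3.2 [ 0.5372 -0.2593  0.059 ] C2 [ 0.5375 -0.2605  0.059 ] C4.4 [ 0.5369 -0.2581  0.0589] q6 131.9 op 0.006
lever_tip [422.3 187.3] 0.68 [ 0.3784 -0.3633  0.137 ]
lever_tip [201.5 384.6] 0.61 [0.3538 0.5109 0.137 ]
lever_tip [346. 234.] 0.47 [ 0.4213 -0.0687  0.137 ]
```

View pics/w35.png

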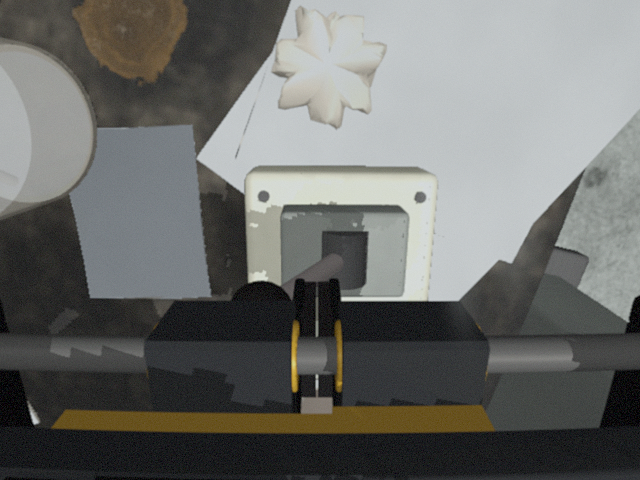

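>>> {"op": "send_rows", "data": {
  "motion": [
    [[-4,0,0],0],
    [[-4,0,0],0],
    [[-3,0,0],0],
    [[-2,0,0],0],
    [[0,0,0],0]
  ]
}}

```text
time_s: 32.12
position: [0.5382, -0.261, 0.1234]
tcp_rot: [[-0.97, -0.24, -0.043], [-0.239, 0.971, -0.028], [0.048, -0.017, -0.999]]
force: [-0.4, -0.2, 0.2]
opening: 0.003
```

```bash
python3 chk.py
```

```text
t 32.1167 pos [ 0.5382 -0.261   0.1234] yaw -166.2 F [-0.4 -0.2  0.2] Ft [ 0.4 -0.1 -0.2] M [ 0.1  -0.06  0.03] C3.2 [ 0.5347 -0.2597  0.0594] C2 [ 0.535  -0.2609  0.0594] C4.4 [ 0.5344 -0.2586  0.0594] q6 132.9 op 0.003
```

>>> {"op": "send_rows", "data": {
  "motion": [
    [[6,0,0],0],
    [[8,0,0],0],
    [[8,0,0],0],
    [[4,0,-15],0],
    [[0,0,-30],0]
  ]
}}

```text
time_s: 32.53
position: [0.51, -0.2639, 0.1649]
tcp_rot: [[-0.97, -0.239, -0.05], [-0.239, 0.971, -0.02], [0.053, -0.008, -0.999]]
force: [0.0, 0.4, 0.5]
opening: 0.005
```

>>> {"op": "send_rows", "data": {
  "motion": [
    [[0,0,-35],0],
    [[5,0,-35],0],
    [[20,0,-15],0],
    [[20,5,0],0],
    [[0,0,0],0]
  ]
}}

```text
time_s: 32.95
position: [0.4682, -0.2698, 0.2609]
tcp_rot: [[-0.97, -0.239, -0.04], [-0.239, 0.971, -0.026], [0.045, -0.015, -0.999]]
force: [-0.2, 0.6, -0.1]
opening: 0.005
```

```bash
python3 chk.py; python3 - <<'E'
from h import *
c=look('wrist','w36',[('lever_tip',.137),('cover',.064)])
c=look('top','t36',[('lever_tip',.137),('cover',.064)]); cv2.imwrite('pics/t36.png',cv2.resize(c['image'][180:300,300:460],None,fx=4,fy=4))
E
```

```text
t 32.95 pos [ 0.4682 -0.2698  0.2609] yaw -166.2 F [-0.2  0.6 -0.1] Ft [0.1 0.7 0.1] M [ 0.21 -0.02 -0.  ] C3.2 [ 0.4649 -0.2684  0.197 ] C2 [ 0.4652 -0.2696  0.197 ] C4.4 [ 0.4646 -0.2672  0.1969] q6 126.9 op 0.005
lever_tip [175.3 212.5] 0.72 [ 0.5623 -0.259   0.137 ]
cover [250.3 303.6] 0.59 [ 0.4987 -0.1662  0.064 ]
lever_tip [410.8 211.4] 0.44 [ 0.5629 -0.2528  0.137 ]
cover [371.9 236.6] 0.87 [ 0.5048 -0.1544  0.064 ]
cover [189.  236.3] 0.81 [0.5069 0.3571 0.064 ]
cover [144.7 230.3] 0.65 [0.5241 0.4814 0.064 ]
```

View pics/w36.png

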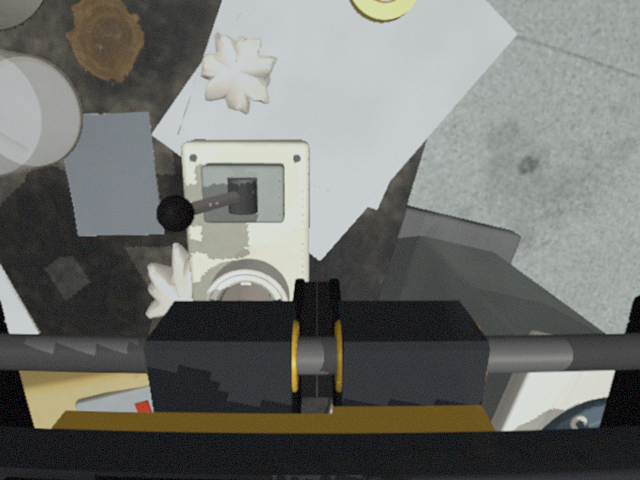

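View pics/t36.png

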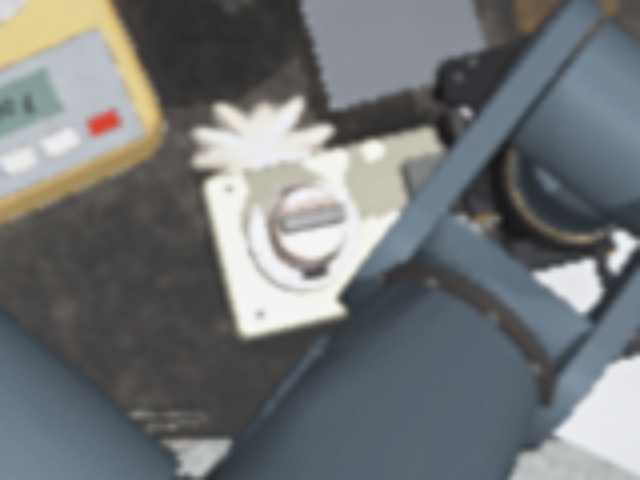

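```bash
python3 -c "
from rig import bot
print(bot.hand_in())"
```

```text
the job is handed in; nothing more can be done
None
```

I carried out every step and handed the job in at about 33 s. The hand-in gives no verdict, so the result below rests on my own checks.

- **Vial:** I set it in the cup until it pressed back with about 4 N at the height expected for the cup floor. After letting go, the wrist camera showed it upright in the cup. I couldn't see it again once the cover was on.
- **Cover:** I lowered it with its lugs in the gaps, pressed it in, and turned it about 92° clockwise with only small side forces. When I let it rise, it stopped with its underside at 64 mm and held against a pull of about 14 N, so it is locked. After release, the pictures show the bar along the mixer's y axis.
- **Lever:** I pushed it back to its stop. The wrist camera puts the ball at (0.562, −0.259) m, against an expected (0.561, −0.259) m for fully over.
- **Robot at the end:** The gripper is clear of everything, and I saw no bystander moved in the pictures I took.

**Checks that disagreed:** the wrist camera was off by a few mm up close. I measured how far off-centre I had gripped the cover's bar several ways and got 1.5 to 5 mm. I used 3.2 mm for the turn, and the low forces fit that. In the last pictures, the top camera put the cover about 1 cm away from where the wrist camera did. I relied on the wrist view and the forces.

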